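# Refit the drive gear and clip down the gear-case cover

## Robot

A 6-joint arm with a two-finger parallel gripper is mounted at the origin on the work surface. World frame = base frame: x ahead of the robot, y to its left, z up, the work surface at z = 0. Lengths are in mm, angles in rad, forces in N, time in s.
With the tool pointing down it reaches from about 350 to 975 mm from the base axis. Payload 7.1 kg.
Tool frame: the origin (TCP) lies at the very end of the fingers, on their centre line; the grasp point (between the pads) lies 19 mm behind it (ctrl.grip_point_offset is the distance from the TCP to the grasp point, in mm); z points along the fingers, y is the direction in which the jaws open and shut (so a half turn about z gives the same grasp; the last joint's range is limited). The gripper opens to 88 mm and grips with 3 to 60 N. Pads are 20 mm wide; open, the fingers measure 115 mm over their backs; the gripper's body (75 mm by 178 mm) begins 61 mm behind the grasp point.
Start: joints at [-1.26, 0.423, 1.63, -0, 1.089, -0.019], TCP at [202.426, -591.294, 198.475] pointing down, gripper open.
Joint ranges: [-3, 3], [-0.9, 2.11], [0.09, 2.58], [-1.31, 4.45], [0.11, 2.69], [-2.54, 2.54]. Speed limits (rad/s): [2.39, 2.39, 3.01, 3.14, 3.14, 3.14].

## Interface

Orientations are given as a rotation vector (axis times angle).
In Python, from workcell import ctrl gives the robot as it stands.
- The arm moves only by the tool move_arm, never from a script. Its argument "increments" is one flat list of numbers, 5 for each row, row after row: the closure in counts, from 0 (fully open) to 255 (shut), then the shift along the tool's x, y, z in mm, then the turn about the tool's z in degrees. In form: [grip, dx, dy, dz, yaw, grip, dx, dy, dz, yaw, ...]. A call has 1 to 12 rows; each row is the pose to reach, as a shift and turn from the pose measured when the call began, along the tool's axes at that moment; what a row does not reach only later rows make up. A row lasts 1/8 s, in which the tool goes at most 62.5 mm and 10.7 degrees, less where a joint would pass 70% of its speed; a pose out of reach is approached as far as the arm can. A call with a gripper value outside its range is refused whole. The fingers move at their own pace and stop on an object; the grip force is fixed at half the most. Time passes only in rows, so rows that repeat a pose let the fingers close. It gives the time, the measured TCP pose, the force and the opening at its end, in the units of the state.
- ctrl.get_obs(): the state, without advancing time (a new reading comes with each control period).
- ctrl.get_image(name): name is "scene" or "top" or "wrist"; returns a dict with "frame" (420x560x3 uint8, red, green, blue), "vertical_fov" (degrees; the focal length in pixels is half the picture's height over the tangent of half this angle, whatever the lens; pixels are square), "cx", "cy" (the principal point, pixels), "distortion" ([k1, k2, p1, p2, k3] as OpenCV has them; the pictures are not rectified), "pose" (4x4, takes a point from camera to world coordinates); the wrist camera has in their place "mount" (4x4, takes a point from camera to tool coordinates, whose origin is the TCP and whose axes are the flange's). Camera axes: x right, y down, z forward; pixel columns grow to the right and rows downward; lengths in mm; the calibration is good to about 2 mm. A picture is of the moment at which its call begins: read the wrist's pose just before it. There is no depth.
- ctrl.close_job(): hands the job in, once; it reports no verdict.
The state is a dict: "t": time; "qpos": joint angles; "qvel": joint speeds; "joint_torque": joint torques, N m; "ee_pos": TCP position; "orientation": TCP orientation; "ft_force": force on the tool from outside, world axes, zero at the start; "moment": the same for the moment, N m; "width": finger opening in mm.
Only numpy, scipy, OpenCV 4.12 (cv2) and the standard library are available. Lean on these libraries where they do the work, as an engineer would, in place of code of your own. Each camera call takes 0.05 s, during which the arm holds its last target.

## Task

Put the sandal gluing machine's gear case back together: slide the larger gear wheel fully down onto the shaft inside the open case, then set the longer cover (the one that fits the case) on top and press it straight down by hand until both clip arms have snapped under the rim and it sits flush. Then let go, and leave the smaller cover, the smaller gear and everything else on the bench where they are.

Things in the scene. Friction and masses are not known exactly. Their poses are not given: they have to be found in the camera images.
- machine: Fixed bench machine: an open-topped grey rectangular gear case on a dark base plate, with a black rubber glue roller beside it. Origin on the bench under the centre of the case, z up. The case is 110 mm along its x by 80 mm along its y, rim (top) 60 mm above the bench, walls 6 mm, inner floor at 8 mm.
- rim_center (a point): Centre of the case's open mouth (98 x 68 mm) at rim height, 60 mm above the bench. A lip on each end wall of the case juts 5 mm outward, to 60 mm from this point along x, and reaches 12 mm down from the rim: the clips snap under it.
- roller_center (a point): Middle of the machine's black glue roller (48 mm diameter, along the machine's x), on the case's -y side, 50 mm above the bench; its two metal brackets, 35 mm to either side in y and up to 72 mm high, begin 33 mm from the case wall.
- shaft_tip (a point): Tip of the upright steel shaft in the middle of the case, 40 mm above the bench; shaft 12 mm in diameter with a tapered tip (last 4 mm). A shoulder 12 mm above the bench stops the gear.
- gear_center (a point): The larger gear wheel, loose, lying flat on the bench with its hub up: toothed steel disc 52 mm over the teeth and 12 mm thick, with a round hub of 24 mm diameter above it, 40 mm high in all; through bore 15 mm. The point is on its axis, half-way up (20 mm above its underside); z is its axis. Fully home on the shaft, this point is 32 mm above the bench.
- cover_grip (a point): The longer cover, grey plastic, right way up on its two clip arms; fits either way round. Cap 121 x 76 mm (x by y), 14 mm thick; on top a handle rib 70 mm long (x), 24 mm wide (y), 35 mm tall. Clip arms hang at the cap's ends (133 mm over both) to 34 mm below its underside. Point: in the rib, 66 mm above the arm tips, 17 mm below the rib's top; x along its length (goes along the case's x), z up.
- cover_under (a point): Middle of the underside of the longer cover's cap, 32 mm below cover_grip; it lies at the case's rim height, 60 mm above the bench, when the cover is home. Below it a 5 mm deep locating ledge enters the opening with 3 mm of play to each side.
- clip_a (a joint): Sprung clip arm at the +x end of the longer cover: 0 as it hangs straight, positive (rad) when bent outward. Its barb starts to ride on the lip about 25 mm before the cover is home, bends to about 0.13, and springs back to about 0 when it snaps under the lip, about 3 mm before home. Snapping both arms takes roughly 8 to 15 N straight down.
- clip_b (a joint): The same for the arm at the -x end.
- small_cover_grip (a point): The smaller cover (leave alone): the same shape, cap 80 x 60 mm, 92 mm over its arms, rib 50 mm long, 84 mm tall in all. Point in the rib, 66 mm above the bench; x along its length.
- small_gear_center (a point): The smaller gear (leave alone): 35 mm over the teeth, hub 18 mm, 40 mm tall. Point on its axis half-way up.
- sandal_center (a point): Brown sandal (leave alone), 240 x 80 mm, 75 mm tall, x along it; point 30 mm above the bench.
- glue_can_center (a point): Metal glue can (leave alone), 60 mm diameter, 95 mm tall; its centre.
- rivet_tin_center (a point): Small metal tin (leave alone), 40 mm diameter, 30 mm tall; its centre.
- spool_center (a point): Thread spool standing up (leave alone), 40 mm diameter, 48 mm tall; its centre.
- jar_center (a point): Brown glass jar with a black lid (leave alone), 54 mm diameter, 75 mm tall; its centre.
- heel_block_center (a point): Wooden heel block (leave alone), 60 x 50 mm, 45 mm tall; its centre.
- insoles_center (a point): Stack of insoles (leave alone), 220 x 74 mm, 30 mm tall, x along it; its centre.
Things that resemble listed ones, but are neither listed nor needed, are in the scene too. Leave any purple, red or yellow look-alike of the part that bears gear_center alone.

How it is judged (in metres and radians):
On the way, in this order (a step that is already met when the one before it is completed fails the run):
1. the larger gear is fully home on the shaft and let go (horizontal distance between gear_center and shaft_tip below 0.003 m and z of gear_center in the frame of machine between 0.028 and 0.0345 m and angle between gear_center's own z axis and vertical below 0.1 rad and contact force between the fingers and gear below 0.3 N), for 0.2 s.
2. the longer cover is pressed home by the robot, both clips snapped under the rim (z of cover_under in the frame of machine between 0.057 and 0.0617 m and x of cover_under in the frame of machine between -0.004 and 0.004 m and y of cover_under in the frame of machine between -0.005 and 0.005 m and angle between cover_under's own z axis and vertical below 0.05 rad and value of joint each of clip_a, clip_b below 0.04 rad and horizontal distance between gear_center and shaft_tip below 0.003 m and z of gear_center in the frame of machine between 0.028 and 0.0345 m and angle between gear_center's own z axis and vertical below 0.1 rad and contact force between any of the fingers, the arm and cover above 0.3 N), for 0.04 s.
At the end, for the whole second after the job is handed in: Larger gear on the shaft within 3 mm of its axis and 2.5 mm of fully down; longer cover on the case within 4 mm along and 5 mm across, cap underside within 1.7 mm of the rim, tilted less than 0.05 rad, both clips sprung back (under 0.04 rad); everything at rest and released (horizontal distance between gear_center and shaft_tip below 0.003 m and z of gear_center in the frame of machine between 0.028 and 0.0345 m and angle between gear_center's own z axis and vertical below 0.1 rad and z of cover_under in the frame of machine between 0.057 and 0.0617 m and x of cover_under in the frame of machine between -0.004 and 0.004 m and y of cover_under in the frame of machine between -0.005 and 0.005 m and angle between cover_under's own z axis and vertical below 0.05 rad and value of joint each of clip_a, clip_b below 0.04 rad and linear speed of each of cover, gear below 0.02 m/s); the robot touches nothing.
It fails at once if a thing to be left alone is shifted by more than 40 mm (distance of any of small_cover_grip, small_gear_center, sandal_center, glue_can_center, rivet_tin_center, spool_center, insoles_center, jar_center, heel_block_center from where it was at the start of the episode above 0.04 m).
It also fails if it takes over 61 s, if anything falls off the work surface, if the arm or the gripper's body presses on something with over 40 N, if the wrist force passes 120 N, or if a joint passes its speed limit or range.

## Working session

There is one attempt and no reset: what is moved stays moved. The work goes in short steps, Python scripts to look and compute and a tool call to move; the robot and the scene stay as the last step left them, time stands still between calls to the robot, and variables do not carry over. Pictures are saved under pics/ and viewed, and the job is handed in when it is done.

Besides the shell and the picture viewer there is one more tool, called after "Call:" by a JSON object that holds its "api" and its "payload", one argument or row to a line. move_arm: Moves the arm, as the interface text tells. Its arguments: {"type":"object","properties":{"increments":{"type":"array","items":{"type":"number"}}},"required":["increments"]}

```bash
mkdir -p pics; cat > h.py <<'E'
import numpy as np, cv2, pickle, sys
from workcell import ctrl
from scipy.spatial.transform import Rotation as R
def snap(name,tag):
    o=ctrl.get_obs(); im=ctrl.get_image(name)
    if 'mount' in im:
        T=np.eye(4);T[:3,:3]=R.from_rotvec(o['orientation']).as_matrix();T[:3,3]=o['ee_pos']
        im['pose']=T@np.array(im['mount'])
    pickle.dump(im,open(f'pics/{tag}.pkl','wb'))
    cv2.imwrite(f'pics/{tag}.png',cv2.cvtColor(im['frame'],cv2.COLOR_RGB2BGR)); return im
def load(tag): return pickle.load(open(f'pics/{tag}.pkl','rb'))
def K(im):
    f=210/np.tan(np.radians(im['vertical_fov'])/2)
    return np.array([[f,0,im['cx']],[0,f,im['cy']],[0,0,1.]])
def ray(im,uv):
    p=cv2.undistortPoints(np.array([[uv]],float),K(im),np.array(im['distortion'],float))[0,0]
    P=np.array(im['pose']);d=P[:3,:3]@np.array([p[0],p[1],1]);return P[:3,3],d/np.linalg.norm(d)
def atz(im,uv,z):
    o,d=ray(im,uv);return o+d*(z-o[2])/d[2]
def tri(obs):
    A=np.zeros((3,3));b=np.zeros(3)
    for im,uv in obs:
        o,d=ray(im,uv);M=np.eye(3)-np.outer(d,d);A+=M;b+=M@o
    x=np.linalg.solve(A,b)
    return x,[np.linalg.norm((np.eye(3)-np.outer(ray(i,u)[1],ray(i,u)[1]))@(x-ray(i,u)[0])) for i,u in obs]
def proj(im,p):
    P=np.linalg.inv(np.array(im['pose']));
    return cv2.projectPoints(np.array(p,float).reshape(-1,1,3),cv2.Rodrigues(P[:3,:3])[0],P[:3,3],K(im),np.array(im['distortion'],float))[0][:,0]
def crop(tag,x0,y0,x1,y1,s):
    f=cv2.imread(f'pics/{tag}.png')[y0:y1,x0:x1]
    f=cv2.resize(f,None,fx=s,fy=s,interpolation=cv2.INTER_CUBIC)
    for x in range((x0+9)//10*10,x1,10):
        cv2.line(f,((x-x0)*s,0),((x-x0)*s,4 if x%50 else 12),(0,0,255),1)
        if x%20==0: cv2.putText(f,str(x),((x-x0)*s,20),0,.35,(0,0,255),1)
    for y in range((y0+9)//10*10,y1,10):
        cv2.line(f,(0,(y-y0)*s),(4 if y%50 else 12,(y-y0)*s),(0,0,255),1)
        if y%20==0: cv2.putText(f,str(y),(6,(y-y0)*s+4),0,.35,(0,0,255),1)
    cv2.imwrite(f'pics/{tag}_c{x0}_{y0}.png',f)
E
python3 - <<'E'
from h import *
for n in ['scene','top','wrist']:
    im=snap(n,n+'0'); print(n,im['vertical_fov'],im['cx'],im['cy'],im['distortion']); print(np.round(im['pose'],3))
print(ctrl.get_obs())
E
```

```text
scene 56.34331965080194 282.07727347327415 209.2243613169545 [0.00310835 0.         0.         0.         0.        ]
[[ 6.070000e-01  5.920000e-01 -5.300000e-01  1.130512e+03]
 [ 7.950000e-01 -4.380000e-01  4.200000e-01 -4.524440e+02]
 [ 1.600000e-02 -6.760000e-01 -7.370000e-01  9.173940e+02]
 [ 0.000000e+00  0.000000e+00  0.000000e+00  1.000000e+00]]
top 46.260043689139515 272.49345570285794 215.10153449269666 [-0.08118449  0.          0.          0.          0.        ]
[[-2.700000e-02 -9.960000e-01  8.200000e-02  4.394640e+02]
 [-1.000000e+00  2.800000e-02  1.300000e-02 -9.249000e+00]
 [-1.600000e-02 -8.200000e-02 -9.970000e-01  1.462035e+03]
 [ 0.000000e+00  0.000000e+00  0.000000e+00  1.000000e+00]]
wrist 67.14930765871198 279.622956329467 212.14549269183985 [-0.02089012  0.          0.          0.          0.        ]
[[ 3.25000e-01 -9.05000e-01 -2.75000e-01  2.77967e+02]
 [-9.46000e-01 -3.11000e-01 -9.30000e-02 -5.65108e+02]
 [-1.00000e-03  2.91000e-01 -9.57000e-01  3.85004e+02]
 [ 0.00000e+00  0.00000e+00  0.00000e+00  1.00000e+00]]
{'t': 0.15, 'qpos': array([-1.26003493e+00,  4.23630511e-01,  1.63049015e+00,  1.79998479e-05,
        1.08860402e+00, -1.90064443e-02]), 'qvel': array([ 0.00072021, -0.00092789, -0.00383859, -0.00089087,  0.00040382,
        0.0010361 ]), 'joint_torque': array([-6.53713755e-06, -5.44984066e+01, -2.73919469e+01,  6.44552568e-02,
        2.04004854e-02, -5.79690391e-05]), 'ee_pos': array([ 202.27800794, -590.88762456,  197.91156266]), 'orientation': array([-3.09787958e+00, -5.15457029e-01,  2.33617070e-04]), 'ft_force': array([ 0.45127493,  0.30822814, -0.12266408]), 'moment': array([-0.00892313, -0.00756265, -0.02458416]), 'width': 87.7423266311205}
```

View pics/scene0.png

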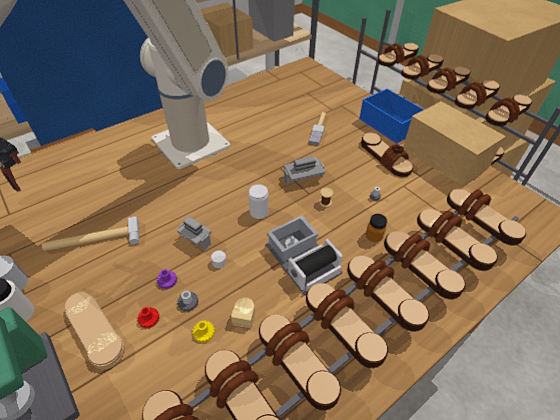

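View pics/top0.png

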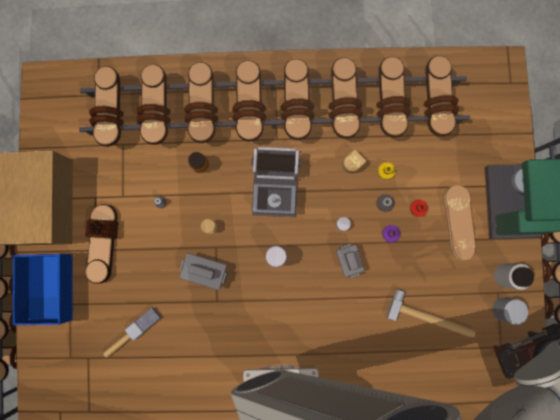

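View pics/wrist0.png

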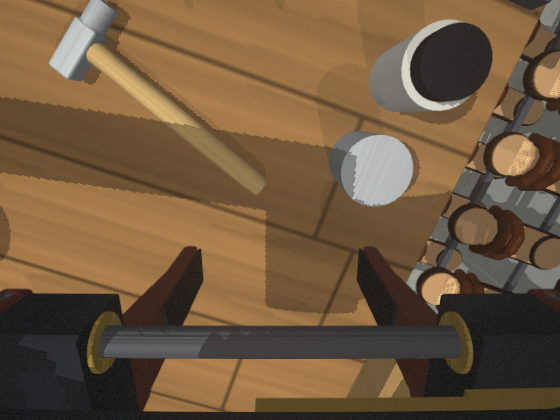

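The grey larger gear is at top (386,203) and the small gear at (160,202). The long cover is at (205,271) and the small cover at (350,261). The case is at (275,197), with its roller on the far (+x) side.

```bash
python3 - <<'E'
from h import *
crop('top0',240,140,310,225,8); crop('top0',340,180,420,250,8); crop('top0',170,240,240,300,8)
crop('scene0',255,205,355,295,7); crop('scene0',150,260,230,330,8); crop('scene0',270,145,340,195,8)
im=load('top0')
for n,uv,z in [('gear',(386,203),40),('case',(275,199),60),('cover',(205,271),83),('smallgear',(160,202),40),('can',(276,256),95),('smallcover',(350,261),83),('tin',(343,224),30)]: print(n,atz(im,uv,z).round(1))
E
```

```text
gear [ 582.5 -321.3   40. ]
case [601.1   1.2  60. ]
cover [401.4 202.7  83. ]
smallgear [604.6 338.6  40. ]
can [438.1   2.6  95. ]
smallcover [ 418.2 -203.7   83. ]
tin [ 525.5 -194.8   30. ]
```

View pics/top0_c240_140.png

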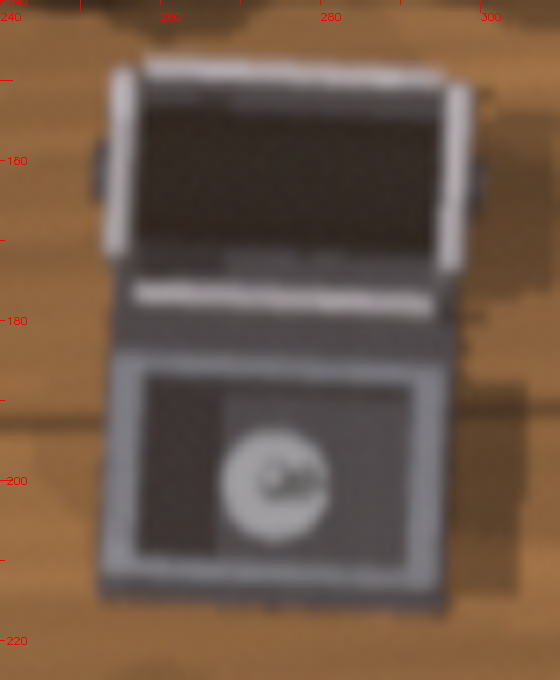

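View pics/top0_c340_180.png

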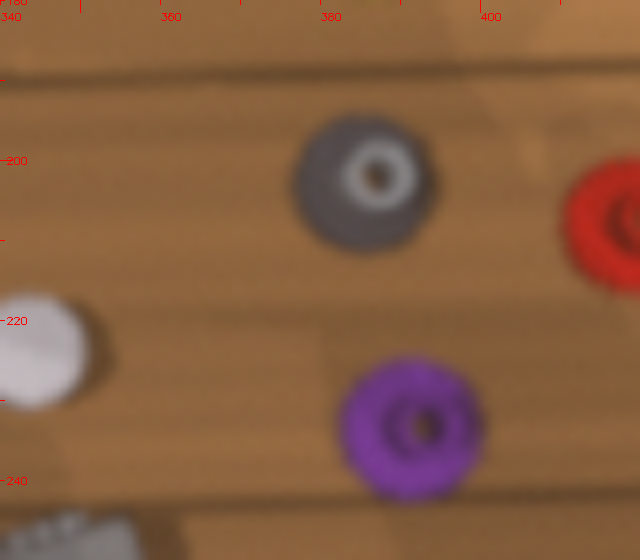

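View pics/top0_c170_240.png

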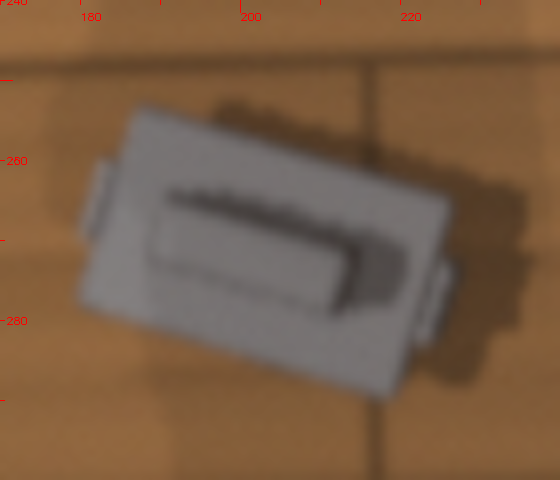

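View pics/scene0_c150_260.png

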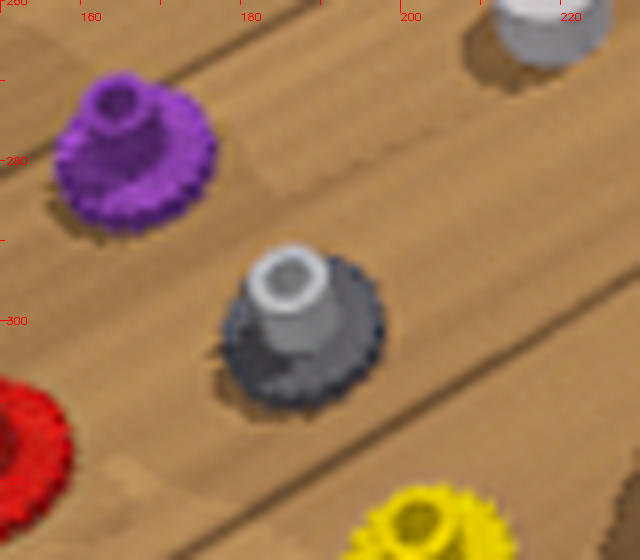

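View pics/scene0_c255_205.png

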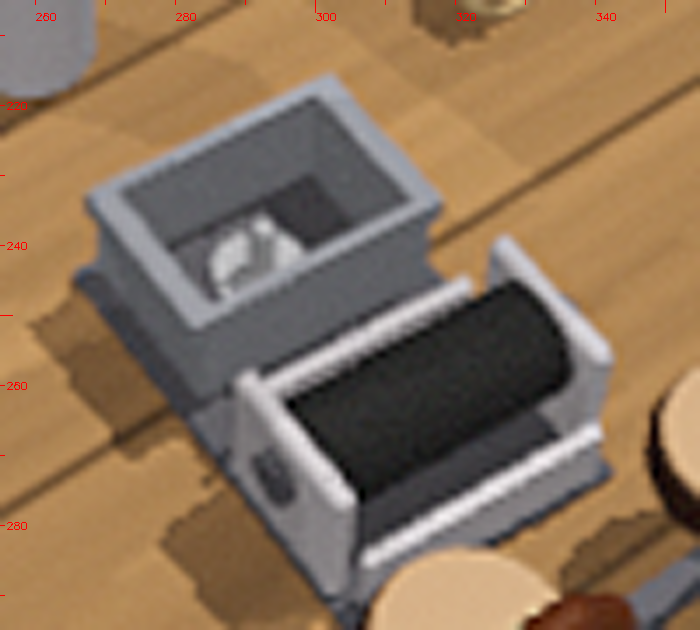

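View pics/scene0_c270_145.png

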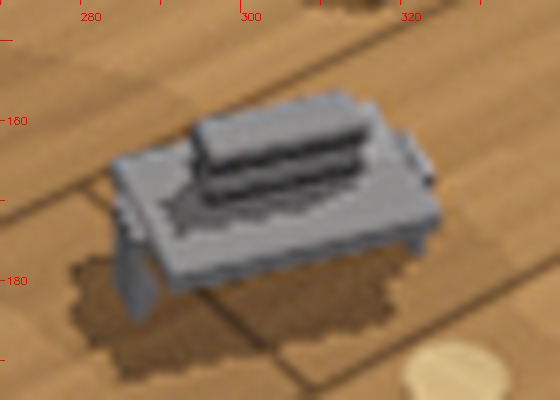

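```bash
python3 - <<'E'
from h import *
t=load('top0');s=load('scene0')
def T(n,a,b):
    x,e=tri([(t,a),(s,b)]);print(n,x.round(1),np.round(e,1));return x
T('hub top',(387,202),(186,294.8))
T('shaft',(273.7,199.8),(292,238))
c=[T('rim',a,b) for a,b in [((254,184.5),(283,252)),((296,186),(318,234.5)),((294,213.5),(303,215.5)),((252.7,211.5),(267.5,234))]]
print(np.mean(c,0))
d=c[1]-c[0]+c[2]-c[3];print('y->',np.degrees(np.arctan2(d[1],d[0])))
c=[T('cap',a,b) for a,b in [((187,253.5),(321,173)),((226.5,265),(291.5,181)),((219,289.5),(284,166)),((180,278),(316,158))]]
print(np.mean(c,0)); d=c[1]-c[0]+c[2]-c[3];print(np.degrees(np.arctan2(d[1],d[0])))
T('cover2',(205,271),(305,163))
E
```

```text
hub top [ 585.8 -324.6   37.3] [0.5 0.5]
shaft [601.6   5.2  35.3] [0.1 0.1]
rim [ 6.272e+02  1.840e+01 -4.000e-01] [51.9 51.9]
rim [659.7 -21.8 131.6] [48.5 48.5]
rim [584.7 -12.  131.2] [50.1 50.1]
rim [ 5.466e+02  2.270e+01 -3.000e-01] [53.1 53.1]
[604.55024162   1.8091734   65.52770057]
y-> -46.693851970602964
cap [448.5 256.4  39.4] [5.7 5.7]
cap [416.6 147.8  38.5] [1.2 1.2]
cap [346.9 170.5  42.2] [1.1 1.1]
cap [382.5 281.9  45.8] [0.9 0.9]
[398.61646087 214.13531236  41.46712698]
-107.07266221904969
cover2 [404.  207.7  75.8] [4.8 4.8]
```

```bash
cat >> h.py <<'E'
def toolyaw(o):
    m=R.from_rotvec(o['orientation']).as_matrix(); return np.degrees(np.arctan2(m[1,1],m[0,1])),m
def plan(p,yaw_y=None):
    "shift to world TCP p, with tool y direction at world angle (deg, mod 180)"
    o=ctrl.get_obs();a,m=toolyaw(o);d=m.T@(np.array(p)-o['ee_pos'])
    out=[d.round(2)]
    if yaw_y is not None:
        w=(a-yaw_y+90)%180-90; out.append(round(w,2))   # tool z down => positive yaw lowers angle
    print('tcp',np.round(o['ee_pos'],1),'yaw y',round(a,2),'tilt z',m[:,2].round(4),'q6',round(float(o['qpos'][5]),2),'F',np.round(o['ft_force'],1),'w',round(o['width'],1),'t',o['t']);print('PLAN',out)
E
python3 - <<'E'
from h import *
t=load('top0');s=load('scene0')
c=[]
for a,b in [((254,184.5),(318,234.5)),((296,186),(283,252)),((294,213.5),(267.5,234)),((252.7,211.5),(303,215.5))]:
    x,e=tri([(t,a),(s,b)]);c.append(x);print(x.round(1),np.round(e,1))
print(np.mean(c,0));d=c[0]-c[1]+c[3]-c[2];print('mx dir',np.degrees(np.arctan2(d[1],d[0])))
plan([585.5,-324.5,250],-90)
E
```

```text
[646.3  61.5  54. ] [0.9 0.9]
[638.2 -58.5  59.6] [2.1 2.1]
[558.9 -51.4  52.8] [1. 1.]
[568.5  68.1  59.9] [2.5 2.5]
[602.971055     4.92006872  56.54638005]
mx dir 85.78798653636092
tcp [ 202.3 -590.9  197.9] yaw y -71.11 tilt z [-3.0e-04  1.1e-03 -1.0e+00] q6 -0.02 F [ 0.5  0.3 -0.1] w 87.7 t 0.15
PLAN [array([ 448.84, -128.  ,  -51.93]), np.float64(18.89)]
```

Call:
{"api": "move_arm", "payload": {
  "increments": [0,40,-12,0,5,0,90,-25,0,10,0,140,-40,5,15,0,190,-55,8,23,0,240,-70,12,23,0,290,-84,16,23,0,340,-98,20,23,0,385,-110,24,23,0,420,-120,26,23,0,440,-126,28,23,0,449,-128,28,23,0,449,-128,28,23]
}}

```text
t: 1.65
ee_pos: [585.4, -324.6, 170.0]
orientation: [-3.139, 0.112, 0.001]
ft_force: [-0.7, 0.9, -0.5]
width: 87.8
```

```bash
python3 - <<'E'
from h import *
plan([585.5,-324.5,120],-94.2)
im=snap('wrist','w1'); print(proj(im,[585.5,-324.5,40]))
crop('w1',180,80,380,230,4)
E
```

```text
tcp [ 585.4 -324.6  170. ] yaw y -94.1 tilt z [-7.e-04  1.e-03 -1.e+00] q6 1.12 F [-0.7  0.9 -0.5] w 87.8 t 1.65
PLAN [array([ 0.17, -0.09, 49.95]), np.float64(0.1)]
[[279.60900557 196.73323205]]
```

View pics/w1_c180_80.png

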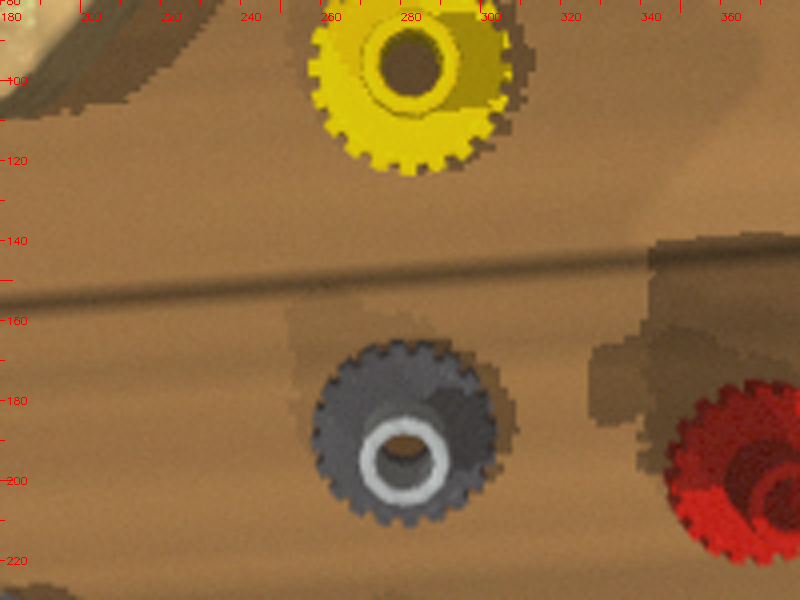

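The gear's hub ring is centred at (281,195.3), within 1.5 px of the prediction, and the red gear is well clear. I'll descend for a second view.

Call:
{"api": "move_arm", "payload": {
  "increments": [80,0,0,35,0,80,0,0,70,0,80,0,0,95,0,80,0,0,100,0,80,0,0,100,0]
}}

```text
t: 2.33
ee_pos: [584.7, -325.6, 70.6]
orientation: [-3.139, 0.115, 0.001]
ft_force: [0.4, 0.1, -0.0]
width: 60.4
```

```bash
python3 - <<'E'
from h import *
im=snap('wrist','w2'); print(proj(im,[585.5,-324.5,40]))
crop('w2',200,150,360,270,5)
E
```

```text
[[278.02769136 229.17406695]]
```

View pics/w2_c200_150.png

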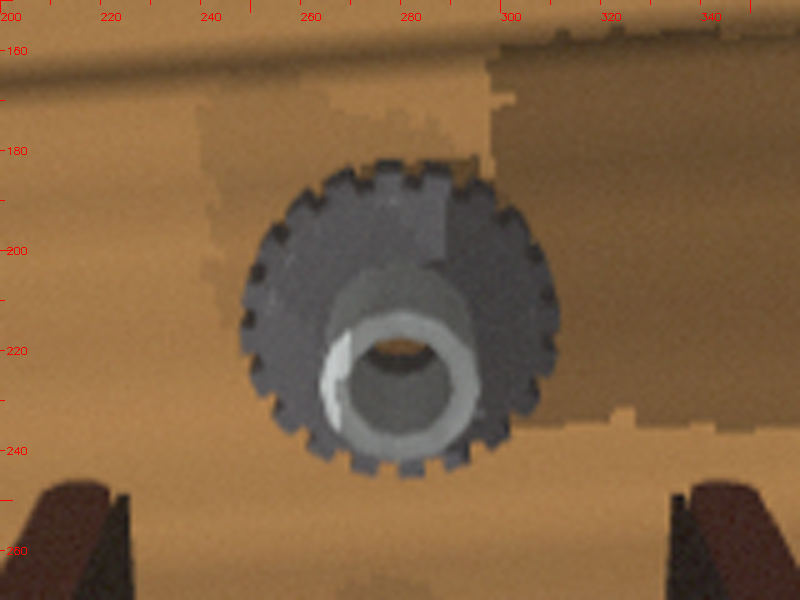

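```bash
python3 - <<'E'
from h import *
a,b,t,s=[load(x) for x in('w1','w2','top0','scene0')]
print(tri([(a,(281,195.3)),(b,(280,227))]));print(tri([(a,(281,195.3)),(b,(280,227)),(t,(387,202)),(s,(186,294.8))]))
p=(atz(a,(281,195.3),40)+atz(b,(280,227),40))/2;print(p,atz(a,(281,195.3),40),atz(b,(280,227),40))
plan([p[0],p[1],17],-94.2)
E
```

```text
(array([ 586.55017768, -326.01982341,   38.5138622 ]), [np.float64(0.0024962042609167514), np.float64(0.0024962042608855095)])
(array([ 585.91641106, -325.30115936,   36.88378973]), [np.float64(0.7276696226921581), np.float64(0.6809650394327307), np.float64(0.33792976567503114), np.float64(1.187483015234994)])
[ 586.99796079 -326.04929732   40.        ] [ 586.9175599  -326.03850073   40.        ] [ 587.07836169 -326.06009391   40.        ]
tcp [ 585.2 -325.7   71.2] yaw y -94.17 tilt z [ 5.e-04  2.e-04 -1.e+00] q6 1.12 F [ 0.7 -0.3  0.4] w 60.6 t 2.375
PLAN [array([ 1.81,  0.26, 54.16]), np.float64(0.03)]
```

Hub top is measured at about 38.5 mm (the text says 40). Next I descend, grip and lift.

Call:
{"api": "move_arm", "payload": {
  "increments": [80,2,0,25,0,80,2,0,45,0,80,2,0,54,0,80,2,0,54,0,255,2,0,54,0,255,2,0,54,0,255,2,0,54,0,255,2,0,54,0,255,2,0,54,0]
}}

```text
t: 3.5
ee_pos: [587.2, -325.9, 17.3]
orientation: [-3.139, 0.114, -0.001]
ft_force: [-0.0, -0.7, 0.2]
width: 13.7
```

```bash
python3 - <<'E'
from h import *
im=snap('wrist','w3')
plan([603,5,180],-94.2)
E
```

```text
tcp [ 587.2 -325.8   17.2] yaw y -94.17 tilt z [ 5.e-04  2.e-04 -1.e+00] q6 1.12 F [0.3 1.  0.6] w 9.8 t 3.55
PLAN [array([  -8.25, -331.13, -162.71]), np.float64(0.03)]
```

View pics/w3.png

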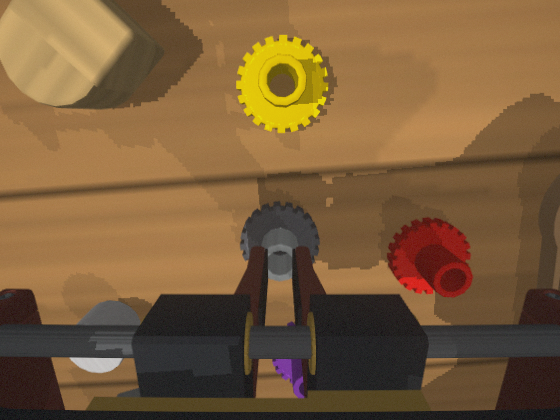

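```bash
python3 - <<'E'
from h import *
im=load('w3'); print('tcp',proj(im,[[587,-326,17],[587,-326,40],[587,-326,12]]))
crop('w3',200,180,360,300,5)
E
```

```text
tcp [[279.83086132 246.80948556]
 [279.83936209 262.69898689]
 [279.82924897 243.79993432]]
```

View pics/w3_c200_180.png

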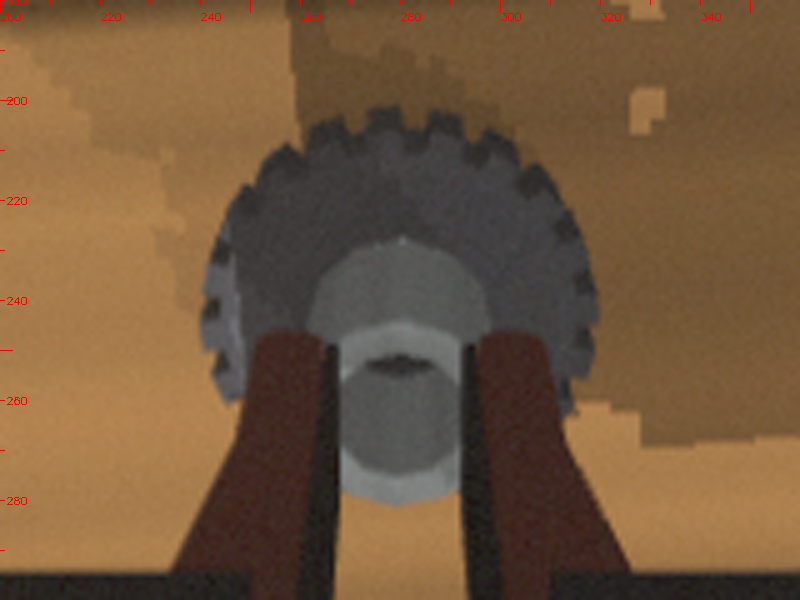

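```bash
python3 - <<'E'
from h import *
for i in range(3):
    im=snap('wrist','w4'); o=ctrl.get_obs(); print(o['t'],o['width'],o['ft_force'])
crop('w4',200,180,360,300,5)
snap('scene','s4');crop('s4',150,240,230,330,6)
E
```

```text
3.6 5.777757795411316 [-0.14067053  1.10600641 -0.3095269 ]
3.65 2.031265928051895 [ 0.19854513  0.14758761 -0.65010802]
3.7 0.8772934492758935 [ 0.08909106 -0.03940839 -0.05903543]
```

View pics/w4_c200_180.png

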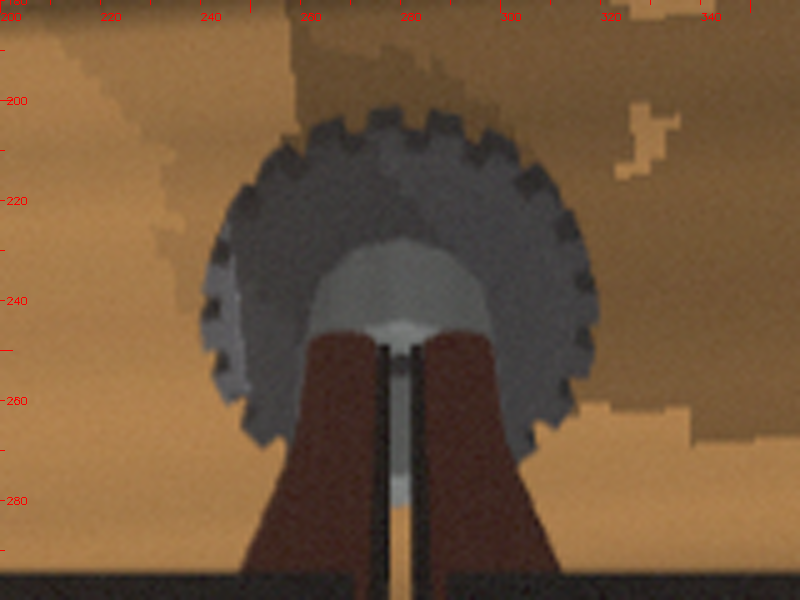

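View pics/s4_c150_240.png

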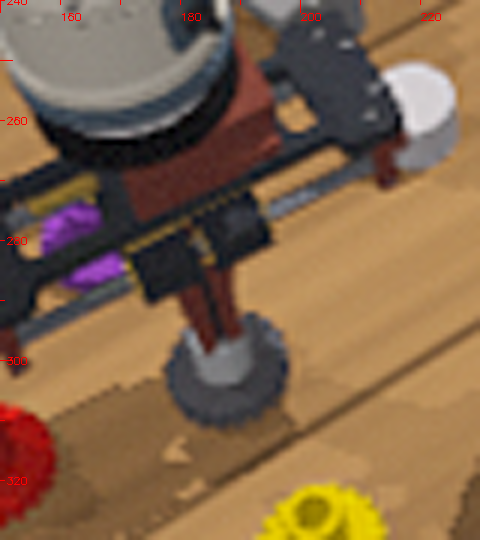

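The fingers read shut (0.9 mm) and overlap the hub in both views, though the hub should stop them at 24 mm. I'll lift a little and look before concluding anything.

Call:
{"api": "move_arm", "payload": {
  "increments": [255,0,0,-20,0,255,0,0,-50,0,255,0,0,-60,0,255,0,0,-60,0]
}}

```text
t: 4.25
ee_pos: [587.8, -326.2, 78.5]
orientation: [3.139, -0.114, 0.004]
ft_force: [-0.4, 0.7, -0.6]
width: 0.3
```

```bash
python3 - <<'E'
from h import *
im=snap('wrist','w5'); o=ctrl.get_obs(); print(o['t'],o['width'],o['ft_force'],o['ee_pos'])
print(proj(im,[587,-326,40]))
snap('scene','s5');crop('s5',120,230,240,340,5)
E
```

```text
4.3 0.6625548887226768 [-0.13620682  0.49400416 -0.3616773 ] [ 587.14574445 -325.81444704   77.39483396]
[[279.37914478 227.65609388]]
```

View pics/w5.png

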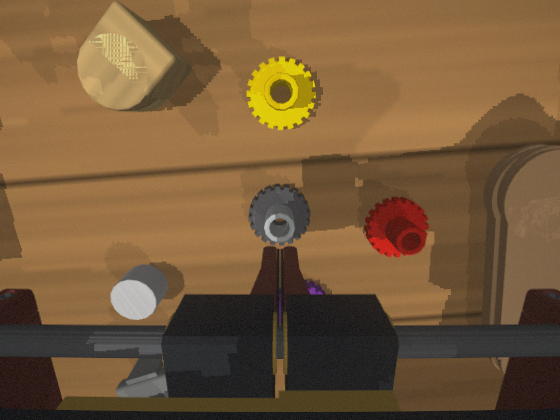

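View pics/s5_c120_230.png

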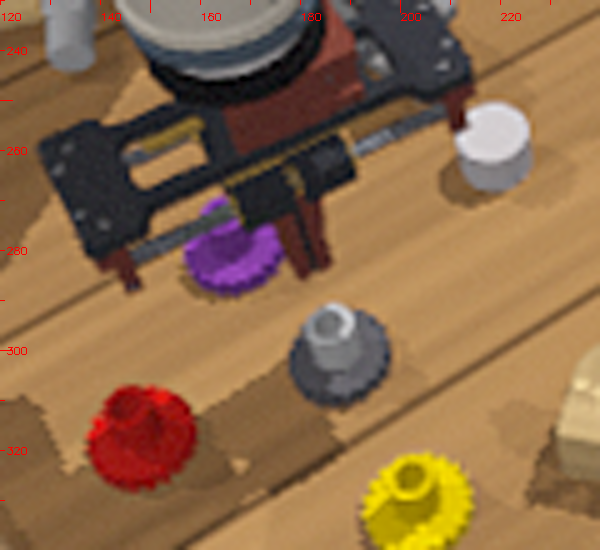

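```bash
python3 - <<'E'
from h import *
im=load('s4'); print(proj(im,[[587,-326,z] for z in (0,12,17,40)]), 'gear disc', proj(im,[[587,-326,12],[587+12,-326,12],[587+12,-326,40]]))
im=load('s5'); print(proj(im,[[587,-326,z] for z in (77,)]))
crop('top0',140,180,190,225,10);crop('scene0',350,170,400,215,10)
E
```

```text
[[187.89219992 302.84075034]
 [187.14301608 300.50526806]
 [186.82695986 299.52003245]
 [185.34269772 294.8933963 ]] gear disc [[187.14301608 300.50526806]
 [189.39023753 303.86839508]
 [187.62554322 298.29069496]]
[[182.84492273 287.10834317]]
```

View pics/top0_c140_180.png

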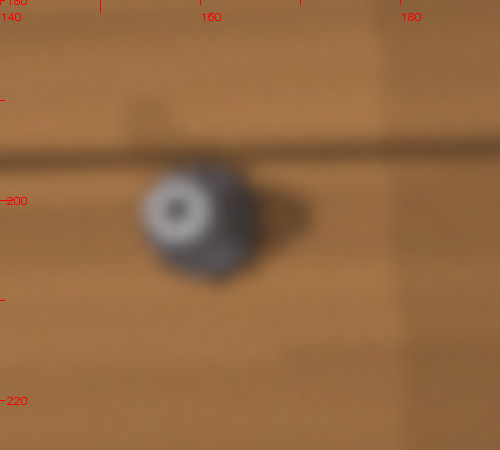

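View pics/scene0_c350_170.png

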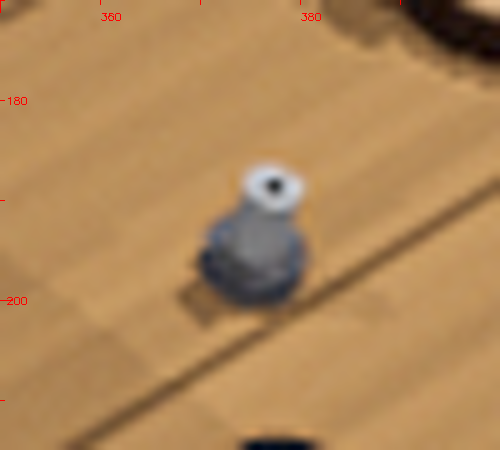

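The gear didn't budge and no force was felt, so the fingers seem to have passed through the hub. I'll test whether its disc is solid by gripping around the 52 mm teeth.

Call:
{"api": "move_arm", "payload": {
  "increments": [45,0,0,0,0,45,0,0,0,0,45,0,0,0,0,45,0,0,0,0,45,0,0,30,0,45,0,0,60,0,45,0,0,72,0,45,0,0,72,0,255,0,0,72,0,255,0,0,72,0]
}}

```text
t: 5.6
ee_pos: [587.5, -326.0, 5.9]
orientation: [3.139, -0.114, 0.002]
ft_force: [0.4, -1.0, -0.2]
width: 55.7
```

```bash
python3 - <<'E'
from h import *
im=snap('wrist','w6'); plan([587,-326,5],-94.2)
crop('w6',180,150,380,300,4)
E
```

```text
tcp [ 587.4 -325.9    5.8] yaw y -94.17 tilt z [ 1.2e-03 -2.0e-04 -1.0e+00] q6 1.12 F [ 0.7  0.7 -0.8] w 52.0 t 5.65
PLAN [array([-0.35,  0.12,  0.79]), np.float64(0.03)]
```

View pics/w6_c180_150.png

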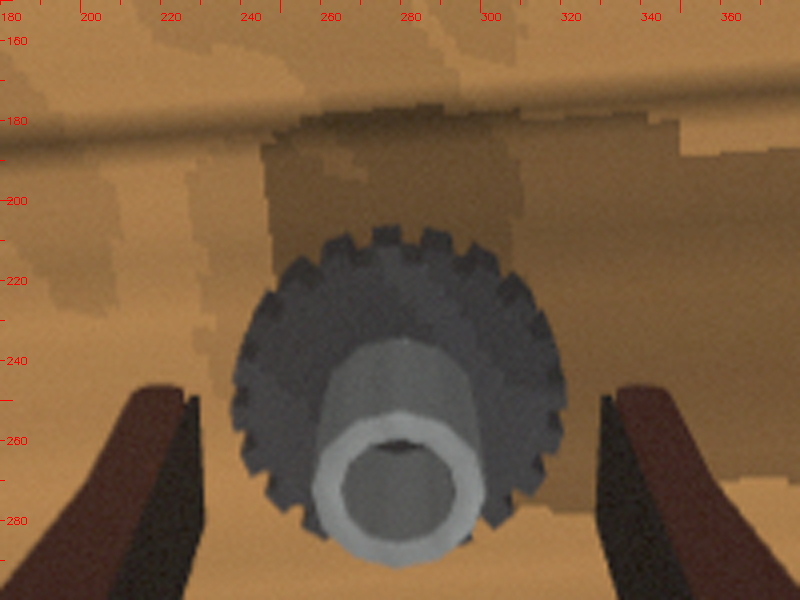

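```bash
python3 - <<'E'
from h import *
for i in range(3):
    im=snap('wrist','w7'); o=ctrl.get_obs(); print(o['t'],o['width'],o['ft_force'])
crop('w7',180,150,380,300,4)
E
```

```text
5.7 47.49697994047137 [ 0.45885301  0.56680087 -0.34091919]
5.75 43.904942911489634 [-0.28154376  0.91652314  0.57794734]
5.8 39.74820916225718 [0.02743639 0.71140466 0.2389667 ]
```

View pics/w7_c180_150.png

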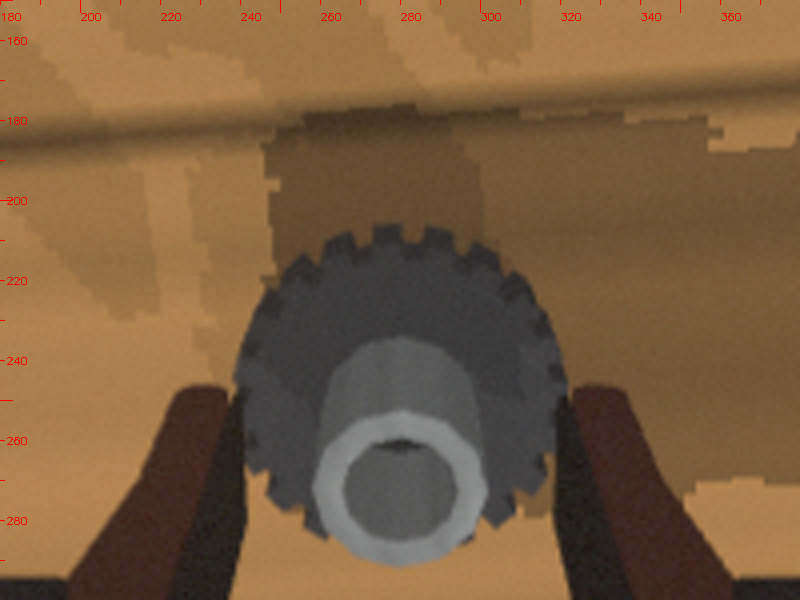

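Call:
{"api": "move_arm", "payload": {
  "increments": [255,0,0,0,0,255,0,0,0,0]
}}

```text
t: 6.05
ee_pos: [587.1, -325.8, 5.5]
orientation: [-3.139, 0.114, -0.001]
ft_force: [-0.5, -0.2, 1.7]
width: 22.6
```

```bash
python3 - <<'E'
from h import *
im=snap('wrist','w8'); o=ctrl.get_obs(); print(o['t'],o['width'],o['ft_force'],o['ee_pos'])
crop('w8',180,150,380,300,4)
E
```

```text
6.1 22.57429422372022 [0.79574493 0.20115156 1.27168806] [ 587.08934521 -325.73267117    5.43761226]
```

View pics/w8_c180_150.png

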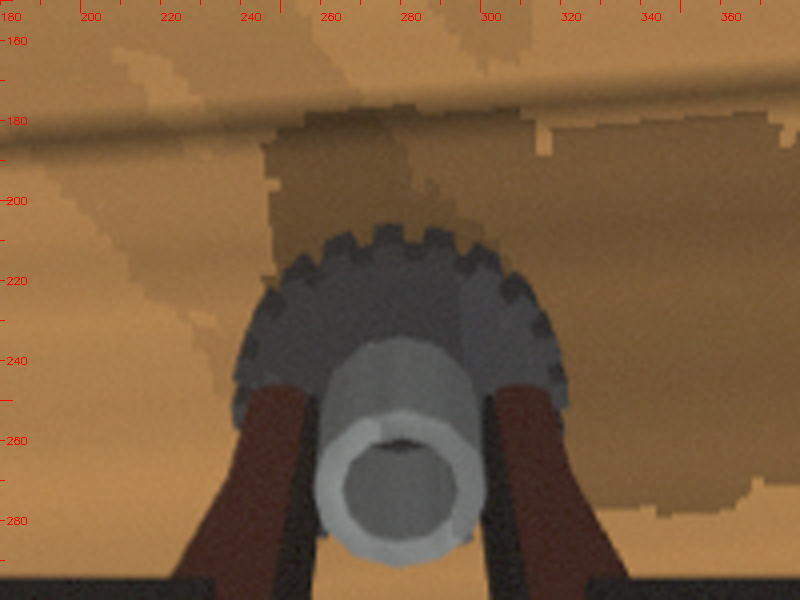

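The fingers have now stopped at a steady 22.6 mm, about the hub's diameter, so the hub seems gripped at this lower height. I'll lift and look.

Call:
{"api": "move_arm", "payload": {
  "increments": [255,0,0,0,0,255,0,0,-20,0,255,0,0,-50,0,255,0,0,-80,0,255,0,0,-80,0]
}}

```text
t: 6.72
ee_pos: [588.9, -326.9, 88.8]
orientation: [3.137, -0.114, 0.009]
ft_force: [0.0, 0.2, -2.6]
width: 22.9
```

```bash
python3 - <<'E'
from h import *
im=snap('wrist','w9'); o=ctrl.get_obs(); print(o['t'],o['width'],o['ft_force'],o['ee_pos'])
snap('scene','s9');crop('s9',100,200,260,340,5)
E
```

```text
6.775 22.746283038841227 [ 0.76050508 -0.12319379 -2.64591825] [ 587.71285842 -326.13305496   86.88163292]
```

View pics/w9.png

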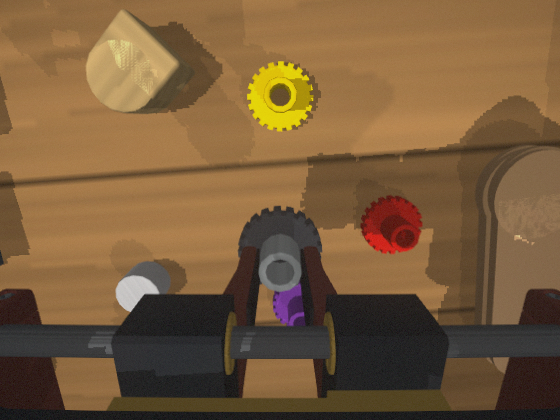

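View pics/s9_c100_200.png

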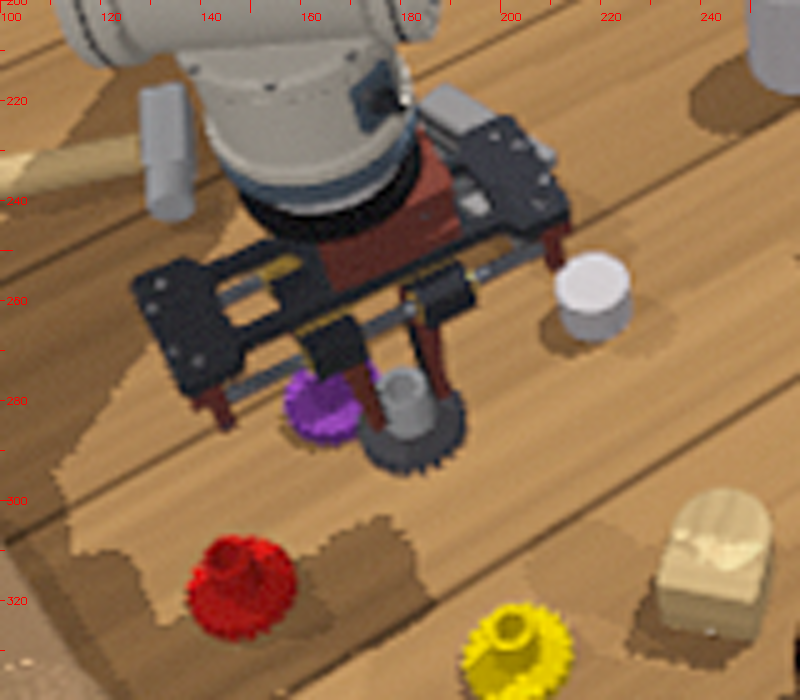

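Gear lifted: 2.6 N load, upright, width 22.7. Next I go beside the case with the camera over the shaft.

```bash
python3 - <<'E'
from h import *
plan([525,4,150],-94.2)
im=load('w9'); print(atz(im,(280,268),87+34.5), proj(im,[587.7,-326.1,87+34.5]))
E
```

```text
tcp [ 586.8 -325.6   85.5] yaw y -94.17 tilt z [ 7.e-04  1.e-04 -1.e+00] q6 1.12 F [ 0.7  1.4 -3.3] w 23.1 t 6.825
PLAN [array([ -85.55, -324.25,  -64.56]), np.float64(0.03)]
[ 590.22394771 -327.12782055  121.5       ] [[278.4430272  272.33521422]]
```

Call:
{"api": "move_arm", "payload": {
  "increments": [255,-5,0,-30,0,255,-10,-20,-60,0,255,-20,-60,-65,0,255,-32,-110,-65,0,255,-45,-165,-65,0,255,-58,-220,-65,0,255,-70,-265,-65,0,255,-80,-300,-65,0,255,-85,-320,-65,0,255,-86,-324,-65,0,255,-86,-324,-65,0,255,-86,-324,-65,0]
}}

```text
t: 8.32
ee_pos: [524.6, 2.9, 150.1]
orientation: [3.139, -0.116, 0.001]
ft_force: [0.3, -0.9, -2.2]
width: 23.1
```

```bash
python3 - <<'E'
from h import *
plan([525,4,150],-94.2)
im=snap('wrist','w10'); plan([525,4,150],-94.2)
E
```

```text
tcp [524.6   2.9 150.1] yaw y -94.23 tilt z [ 4.e-04 -1.e-04 -1.e+00] q6 1.63 F [ 0.3 -0.9 -2.2] w 23.1 t 8.325
PLAN [array([ 0.34, -1.09,  0.15]), np.float64(-0.03)]
tcp [524.6   2.9 150.2] yaw y -94.23 tilt z [ 4.e-04 -1.e-04 -1.e+00] q6 1.63 F [-0.1 -0.4 -1.3] w 23.2 t 8.375
PLAN [array([ 0.32, -1.1 ,  0.22]), np.float64(-0.03)]
```

View pics/w10.png

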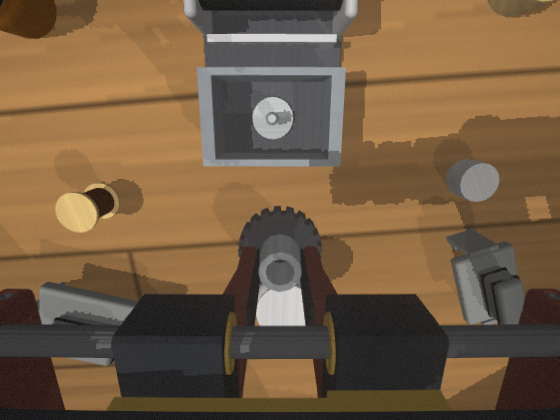

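```bash
python3 - <<'E'
from h import *
crop('w10',190,55,360,175,4);crop('w10',220,190,340,300,6)
E
```

```text
(no output)
```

View pics/w10_c190_55.png

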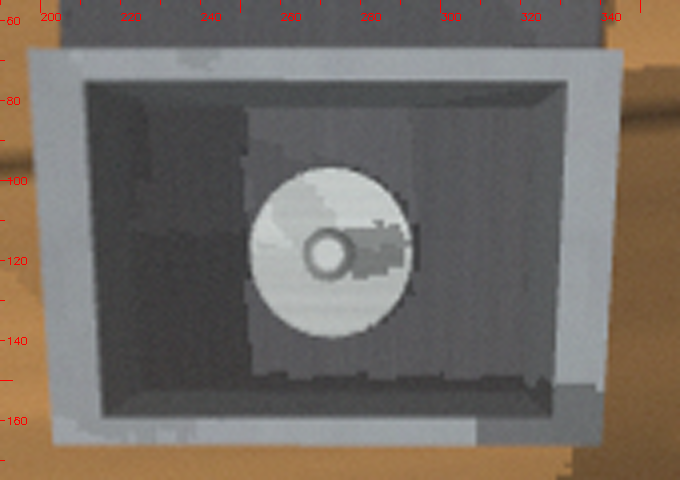

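View pics/w10_c220_190.png

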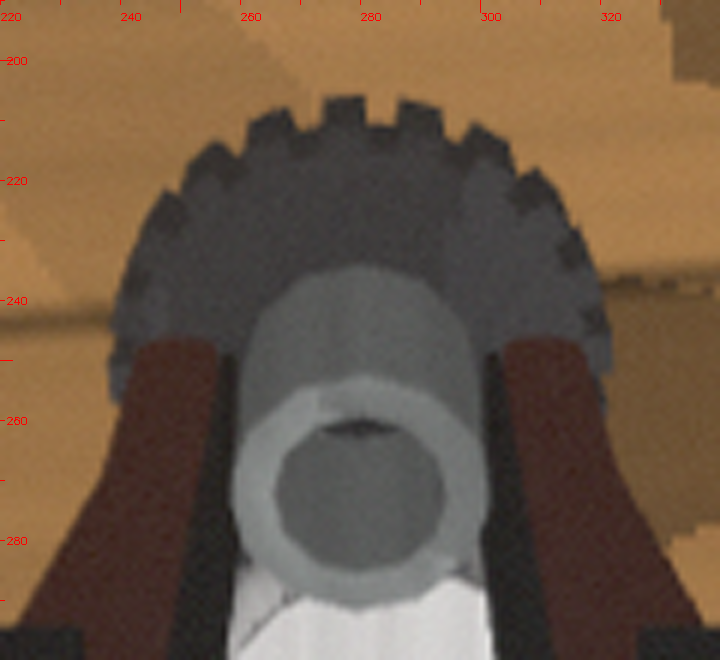

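```bash
python3 - <<'E'
from h import *
im=load('w10');s=load('scene0');t=load('top0')
tcp=np.array([524.6,2.9,150.1])
hub=atz(im,(280.1,272),150.1+34.5)
print('hub-tcp',(hub-tcp).round(2))
# hub size-based depth: ring 24mm wide ->42.8px
f=K(im)[0,0];print('depth',f*24/42.8, 'expected', (187-34.5)*.957+80*.29, f)
print('shaft z40',atz(im,(272.2,118.3),40).round(1), 'z35',atz(im,(272.2,118.3),35).round(1))
c=np.array([atz(im,u,60) for u in [(211.5,75.5),(331.75,75.5),(328,159),(215.5,159)]]);print('inner',c.round(1),c.mean(0).round(1))
d=c[0]-c[1]+c[3]-c[2];print('mx',np.degrees(np.arctan2(d[1],d[0])))
c2=np.array([atz(im,u,60) for u in [(197.5,67.5),(345.5,67.5),(340.5,166),(203.3,166)]]);print('outer',c2.round(1),c2.mean(0).round(1))
for k in (c,c2): print(np.linalg.norm(k[0]-k[1]),np.linalg.norm(k[1]-k[2]),np.linalg.norm(k[2]-k[3]),np.linalg.norm(k[3]-k[0]))
d=c2[0]-c2[1]+c2[3]-c2[2];print('mx',np.degrees(np.arctan2(d[1],d[0])))
print(tri([(im,(272.2,118.3)),(t,(273.7,199.8))]))
print('proj in scene of shaft',proj(s,atz(im,(272.2,118.3),40)),'top',proj(t,atz(im,(272.2,118.3),40)))
E
```

```text
hub-tcp [-2.00e-02 -2.60e-01  3.45e+01]
depth 177.40876352973234 expected 169.14249999999998 316.37896162802264
shaft z40 [603.1   3.9  40. ] z35 [603.   4.  35.]
inner [[640.2  50.   60. ]
 [633.1 -47.5  60. ]
 [565.6 -42.4  60. ]
 [572.8  55.5  60. ]] [602.9   3.9  60. ]
mx 85.80125980680738
outer [[647.1  60.6  60. ]
 [638.3 -58.8  60. ]
 [558.7 -53.2  60. ]
 [567.5  67.   60. ]] [602.9   3.9  60. ]
97.82365421694739 67.67093283635542 98.20093561722007 67.70175813795463
119.67634478099696 79.83444230424392 120.55275729855525 79.87953314753291
mx 85.80109747257355
(array([603.03967695,   4.82996418,  22.91006784]), [np.float64(0.5360574316211143), np.float64(0.5360574316211136)])
proj in scene of shaft [[292.03297449 237.5045135 ]] top [[274.12383053 199.14042497]]
```

Case measured at (602.9,3.9), x axis 85.8°, with side lengths matching the text within 0.5 mm. The gear hub axis lies on the TCP. Next I go over the shaft.

```bash
python3 - <<'E'
from h import *
plan([603.05,4.1,100],-94.2)
E
```

```text
tcp [524.6   2.9 150.2] yaw y -94.23 tilt z [ 4.e-04 -1.e-04 -1.e+00] q6 1.63 F [-0.1 -0.4 -1.3] w 23.2 t 8.375
PLAN [array([78.13, -6.96, 50.25]), np.float64(-0.03)]
```

Call:
{"api": "move_arm", "payload": {
  "increments": [255,30,-3,0,0,255,60,-6,0,0,255,75,-7,10,0,255,78,-7,30,0,255,78,-7,50,0,255,78,-7,50,0]
}}

```text
t: 9.12
ee_pos: [599.7, 4.0, 97.3]
orientation: [3.139, -0.116, -0.009]
ft_force: [0.1, 0.5, -2.8]
width: 23.1
```

```bash
python3 - <<'E'
from h import *
im=snap('wrist','w11')
plan([603.05,4.1,50],-94.2)
E
```

```text
tcp [600.9   4.1  98.6] yaw y -94.25 tilt z [-0.0034  0.     -1.    ] q6 1.63 F [ 0.2 -0.4 -1.6] w 23.0 t 9.175
PLAN [array([ 2.27, -0.21, 48.59]), np.float64(-0.05)]
```

View pics/w11.png

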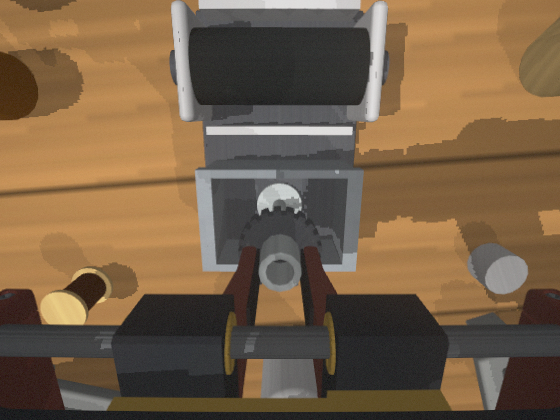

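Call:
{"api": "move_arm", "payload": {
  "increments": [255,2,0,15,0,255,2,0,30,0,255,2,0,40,0,255,2,0,43,0,255,2,0,43,0,255,2,0,43,0]
}}

```text
t: 9.93
ee_pos: [603.2, 3.9, 56.0]
orientation: [3.139, -0.116, -0.004]
ft_force: [-0.2, 0.3, -1.5]
width: 23.1
```

```bash
python3 - <<'E'
from h import *
im=snap('wrist','w12')
plan([603.05,4.1,18],-94.2)
E
```

```text
tcp [603.2   3.9  56.1] yaw y -94.24 tilt z [-0.0025 -0.     -1.    ] q6 1.63 F [-0.  -0.2 -2.5] w 22.9 t 9.975
PLAN [array([-0.08, -0.19, 38.1 ]), np.float64(-0.04)]
```

View pics/w12.png

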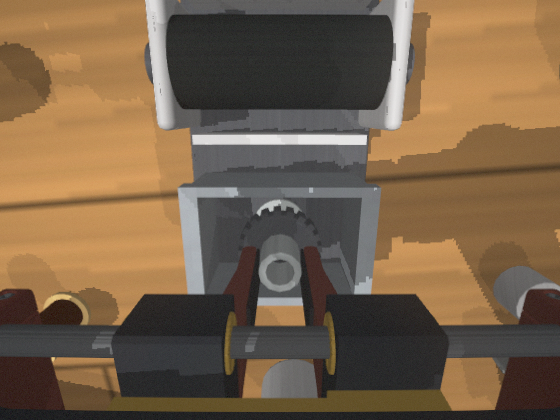

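Call:
{"api": "move_arm", "payload": {
  "increments": [255,0,0,6,0,255,0,0,12,0,255,0,0,17,0,255,0,0,20,0,255,0,0,20,0]
}}

```text
t: 10.6
ee_pos: [602.9, 3.9, 35.7]
orientation: [3.139, -0.116, -0.005]
ft_force: [-0.1, 0.2, -1.8]
width: 22.9
```

```bash
python3 - <<'E'
from h import *
im=snap('wrist','w13')
plan([603.05,4.1,18],-94.2)
crop('w13',200,170,360,300,5)
E
```

```text
tcp [603.1   3.9  36. ] yaw y -94.24 tilt z [-0.0027 -0.     -1.    ] q6 1.63 F [ 0.1  0.3 -1.9] w 22.5 t 10.65
PLAN [array([-0.04, -0.21, 17.96]), np.float64(-0.04)]
```

View pics/w13_c200_170.png

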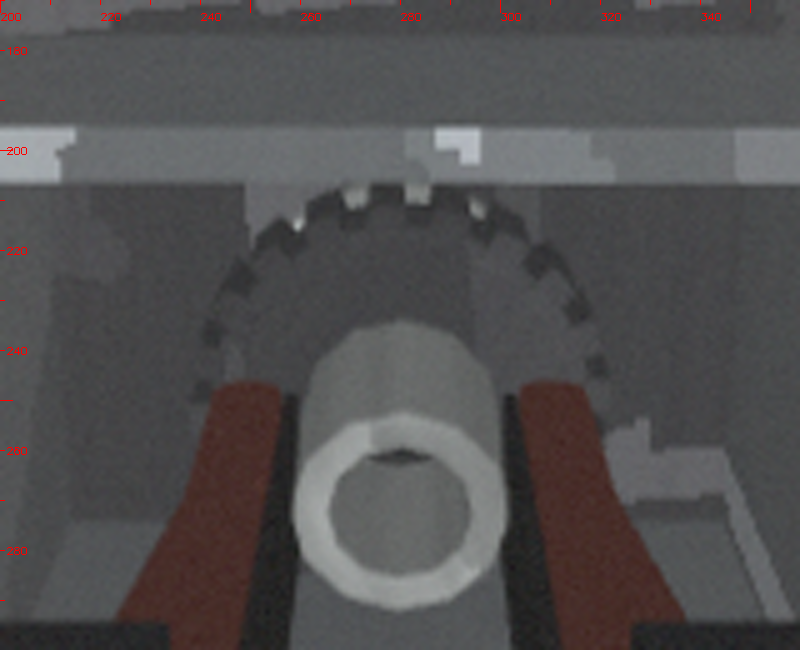

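No force with the underside about 10 mm below the shaft tip, so the shaft is in the bore. I go on down.

Call:
{"api": "move_arm", "payload": {
  "increments": [255,0,0,5,0,255,0,0,10,0,255,0,0,15,0,255,0,0,18,0,255,0,0,19,0,255,0,0,19,0]
}}

```text
t: 11.4
ee_pos: [602.8, 3.9, 17.4]
orientation: [3.139, -0.116, -0.005]
ft_force: [-2.7, -0.3, 5.8]
width: 23.1
```

```bash
python3 - <<'E'
from h import *
im=snap('wrist','w14')
plan([603.05,4.1,17.5],-94.2)
crop('w14',200,170,360,300,5)
E
```

```text
tcp [602.8   3.9  17.4] yaw y -94.24 tilt z [-0.0032 -0.     -1.    ] q6 1.63 F [-4.  -0.5  5.7] w 22.8 t 11.45
PLAN [array([ 0.24, -0.25, -0.12]), np.float64(-0.04)]
```

View pics/w14_c200_170.png

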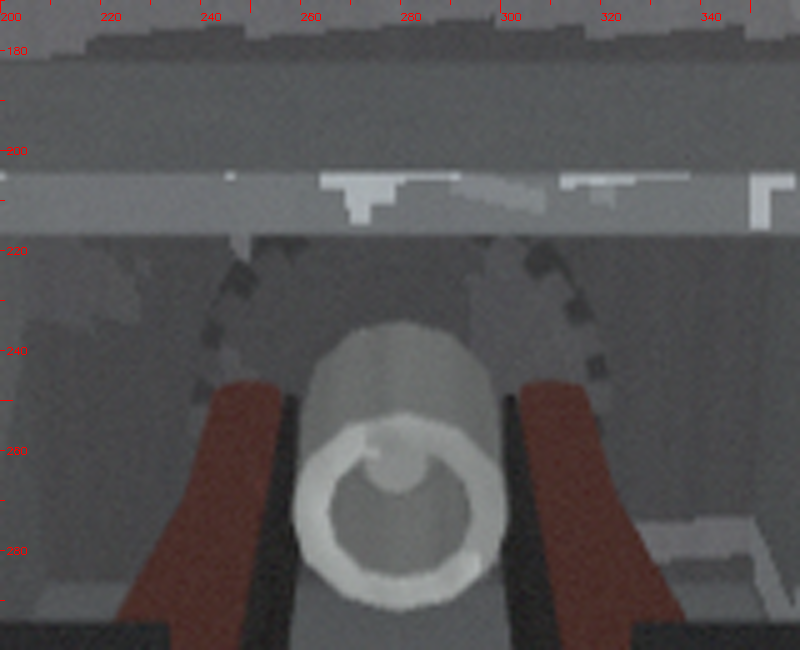

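Shaft tip is visible in the bore with a 5.8 N reaction at TCP 17.4, so the gear is seated. I'll part the fingers to about 40 mm and rise.

Call:
{"api": "move_arm", "payload": {
  "increments": [140,0,0,0,0,140,0,0,0,0,140,0,0,0,0,140,0,0,0,0,140,0,0,-20,0,140,0,0,-50,0,140,0,0,-85,0,140,-20,0,-115,0,140,-50,0,-130,0,140,-75,0,-135,0,140,-80,0,-135,0,140,-80,0,-135,0]
}}

```text
t: 12.95
ee_pos: [524.1, 9.8, 153.3]
orientation: [3.139, -0.116, -0.003]
ft_force: [-0.7, 0.6, -0.9]
width: 39.8
```

```bash
python3 - <<'E'
from h import *
im=snap('wrist','w15')
plan([404,208,200],-17+180)
crop('w15',190,55,360,175,4)
E
```

```text
tcp [524.4   9.8 153.1] yaw y -94.24 tilt z [-2.e-03 -1.e-04 -1.e+00] q6 1.64 F [-0. -1. -0.] w 39.6 t 13.0
PLAN [array([-134.86, -188.77,  -46.72]), np.float64(-77.24)]
```

View pics/w15_c190_55.png

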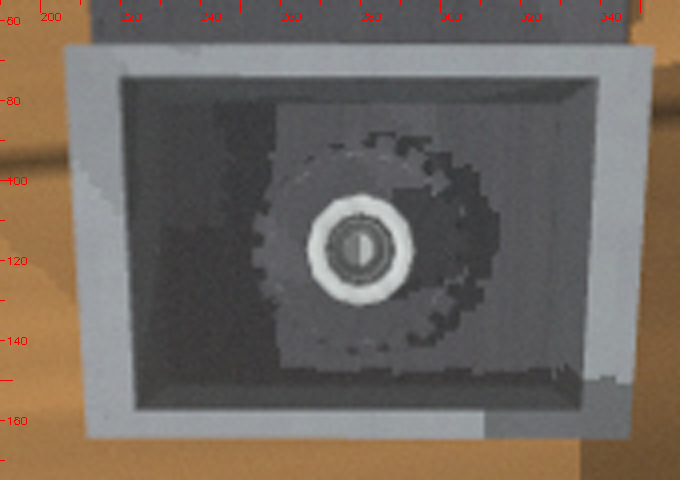

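The gear's hub ring is concentric with the shaft at (279.7,117) and the disc is down in the case. Next, the long cover.

Call:
{"api": "move_arm", "payload": {
  "increments": [80,-5,-5,-30,-8,80,-20,-25,-47,-18,80,-40,-55,-47,-28,80,-60,-85,-47,-38,80,-80,-115,-47,-48,80,-100,-140,-47,-58,80,-118,-165,-47,-68,80,-130,-182,-47,-75,80,-135,-189,-47,-77,80,-135,-189,-47,-77,80,-135,-189,-47,-77]
}}

```text
t: 14.38
ee_pos: [404.4, 207.8, 200.2]
orientation: [-2.53, -1.86, 0.003]
ft_force: [0.3, -0.0, 0.3]
width: 60.4
```

```bash
python3 - <<'E'
from h import *
plan([404,208,200],-17)
im=snap('wrist','w16')
crop('w16',180,100,380,250,4)
E
```

```text
tcp [404.4 207.8 200.2] yaw y -17.35 tilt z [-2.e-03 -2.e-04 -1.e+00] q6 0.75 F [ 0.3 -0.   0.3] w 60.4 t 14.375
PLAN [array([ 0.03, -0.42,  0.22]), np.float64(-0.35)]
```

View pics/w16_c180_100.png

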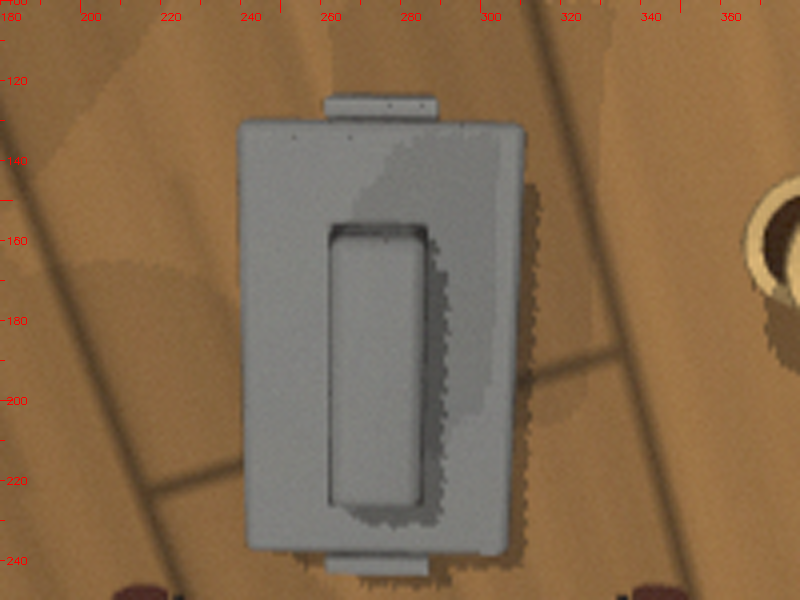

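```bash
cat > cov.py <<'E'
from h import *
def rect(im,uvs,z):
    c=np.array([atz(im,u,z) for u in uvs]);d=c[0]-c[3]+c[1]-c[2]
    print(z,'c',c.mean(0).round(1),'len',[round(float(np.linalg.norm(c[i]-c[(i+1)%4])),1) for i in range(4)],'ang',np.degrees(np.arctan2(d[1],d[0])).round(2))
E
python3 - <<'E'
from cov import *
im=load('w16')
rib=[(262.75,159.25),(286.25,159.25),(285.5,226.5),(262.75,226.5)]
cap=[(239.75,130.5),(310.75,131.25),(306.25,238.25),(241.75,236.75)]
for z in (75,83,91): rect(im,rib,z)
for z in (40,48,56): rect(im,cap,z)
E
```

```text
75 c [400.3 213.7  75. ] len [23.1, 70.0, 23.8, 70.1] ang 72.11
83 c [401.  215.5  83. ] len [22.5, 68.3, 23.2, 68.3] ang 72.11
91 c [401.8 217.3  91. ] len [21.9, 66.5, 22.6, 66.5] ang 72.11
40 c [400.  213.5  40. ] len [75.7, 122.3, 75.9, 121.3] ang 71.78
48 c [400.6 215.1  48. ] len [74.0, 119.5, 74.2, 118.5] ang 71.78
56 c [401.3 216.7  56. ] len [72.2, 116.7, 72.4, 115.7] ang 71.78
```

```bash
python3 - <<'E'
from h import *
plan([400.8,215,130],-18)
E
```

```text
tcp [404.4 207.7 200.2] yaw y -17.35 tilt z [-2.e-03 -2.e-04 -1.e+00] q6 0.75 F [ 0.4 -0.3 -0.7] w 60.1 t 14.425
PLAN [array([ 5.91, -5.45, 70.23]), np.float64(0.65)]
```

Call:
{"api": "move_arm", "payload": {
  "increments": [80,3,-3,20,0.6,80,6,-5.5,45,0.6,80,6,-5.5,65,0.6,80,6,-5.5,70,0.6,80,6,-5.5,70,0.6,80,6,-5.5,70,0.6]
}}

```text
t: 15.18
ee_pos: [401.4, 215.2, 131.0]
orientation: [-2.541, -1.847, 0.001]
ft_force: [0.5, -0.1, 0.2]
width: 60.0
```

```bash
python3 - <<'E'
from h import *
plan([400.8,215,130],-18)
im=snap('wrist','w17')
crop('w17',180,80,380,280,3)
E
```

```text
tcp [401.4 215.2 131. ] yaw y -17.98 tilt z [-7.e-04  4.e-04 -1.e+00] q6 0.78 F [ 0.5 -0.1  0.2] w 60.0 t 15.175
PLAN [array([-0.42, -0.53,  0.98]), np.float64(0.02)]
```

View pics/w17_c180_80.png

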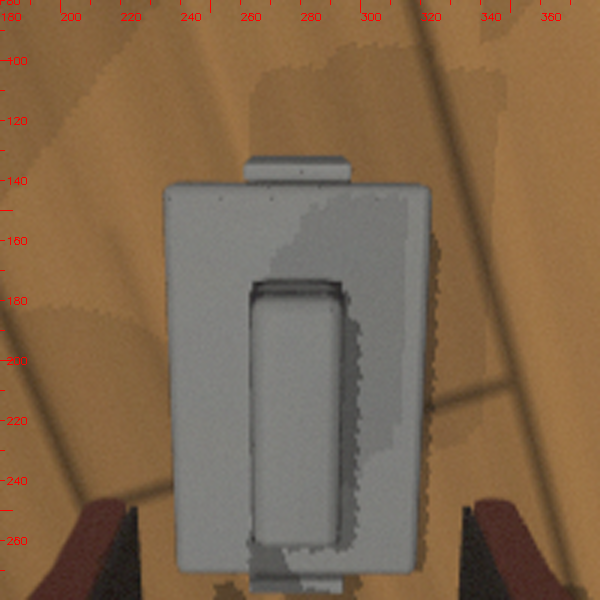

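```bash
python3 - <<'E'
from cov import *
a=load('w16');im=load('w17')
ribA=[(262.75,159.25),(286.25,159.25),(285.5,226.5),(262.75,226.5)]
capA=[(239.75,130.5),(310.75,131.25),(306.25,238.25),(241.75,236.75)]
rib=[(263.7,178.7),(293.7,178.7),(293,262),(264,262)]
cap=[(235.3,142),(323.3,142.3),(318,270.7),(239.3,270.3)]
for z in (75,83): rect(im,rib,z)
for z in (40,48): rect(im,cap,z)
print([tri([(a,u),(im,v)])[0].round(1) for u,v in zip(ribA,rib)]);print([tri([(a,u),(im,v)])[0].round(1) for u,v in zip(capA,cap)])
plan([401.2,215.3,53],-18.1)
E
```

```text
75 c [399.9 213.4  75. ] len [23.4, 71.2, 24.5, 71.2] ang 71.88
83 c [400.8 216.   83. ] len [22.6, 68.9, 23.7, 68.9] ang 71.88
40 c [400.  212.9  40. ] len [75.9, 122.6, 76.7, 122.4] ang 71.76
48 c [400.7 215.2  48. ] len [73.7, 119.1, 74.5, 118.9] ang 71.76
[array([399.4, 249.8,  69.2]), array([422.1, 243.4,  73.6]), array([401.5, 179.5,  82.8]), array([378.8, 185.9,  81.1])]
[array([382.8, 282.9,  38. ]), array([454.4, 260.2,  47.8]), array([417.2, 145.6,  45.4]), array([347.2, 170.9,  49.4])]
tcp [401.4 215.3 131. ] yaw y -17.97 tilt z [-6.e-04  5.e-04 -1.e+00] q6 0.78 F [ 0.3 -0.1  0.1] w 60.0 t 15.225
PLAN [array([-0.09, -0.17, 78.02]), np.float64(0.13)]
```

Call:
{"api": "move_arm", "payload": {
  "increments": [80,-0.3,0.3,30,0,80,-0.3,0.3,55,0,80,-0.3,0.3,70,0,80,-0.3,0.3,78,0,80,-0.3,0.3,80,0,80,-0.3,0.3,80,0]
}}

```text
t: 15.98
ee_pos: [401.9, 215.1, 51.4]
orientation: [-2.541, -1.847, -0.001]
ft_force: [1.0, -0.1, -0.0]
width: 60.3
```

```bash
python3 - <<'E'
from h import *
plan([400.8,215.6,50.5],-18.1)
E
```

```text
tcp [401.9 215.1  51.4] yaw y -17.97 tilt z [ 1.e-04  8.e-04 -1.e+00] q6 0.78 F [ 1.  -0.1 -0. ] w 60.3 t 15.975
PLAN [array([ 0.08, -1.22,  0.92]), np.float64(0.13)]
```

Call:
{"api": "move_arm", "payload": {
  "increments": [255,0,-1.2,1,0,255,0,-1.2,1,0,255,0,-1.2,1,0,255,0,-1.2,1,0,255,0,-1.2,1,0,255,0,-1.2,1,0,255,0,-1.2,1,0]
}}

```text
t: 16.85
ee_pos: [400.9, 215.5, 50.5]
orientation: [-2.541, -1.847, -0.001]
ft_force: [-0.7, -0.8, 2.1]
width: 23.7
```

```bash
python3 - <<'E'
from h import *
snap('wrist','w18');plan([400.8,215.6,50.5],-18.1)
E
```

```text
tcp [400.9 215.5  50.5] yaw y -17.97 tilt z [ 2.e-04  9.e-04 -1.e+00] q6 0.78 F [-0.1 -0.2  3.1] w 23.5 t 16.9
PLAN [array([ 0.05, -0.09, -0.03]), np.float64(0.13)]
```

View pics/w18.png

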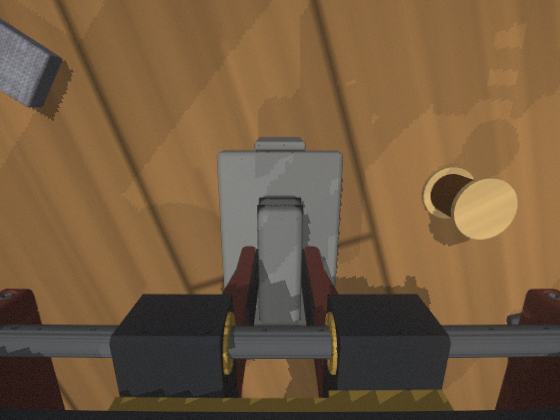

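Call:
{"api": "move_arm", "payload": {
  "increments": [255,0,0,-10,0,255,0,0,-40,0,255,0,0,-80,0,255,0,0,-120,0,255,0,0,-140,0,255,0,0,-150,0,255,0,0,-150,0,255,0,0,-150,0]
}}

```text
t: 17.9
ee_pos: [400.1, 215.1, 199.6]
orientation: [-2.54, -1.847, 0.002]
ft_force: [0.1, -0.5, -2.6]
width: 23.4
```

```bash
python3 - <<'E'
from h import *
snap('wrist','w19');plan([535,3.9,200],-4.2)
crop('w18',200,130,360,300,4);crop('w19',200,130,360,300,4)
E
```

```text
tcp [400.1 215.1 199.4] yaw y -17.97 tilt z [-1.7e-03 -1.0e-04 -1.0e+00] q6 0.78 F [ 0.1 -0.1 -2. ] w 23.9 t 17.95
PLAN [array([-159.23,  193.46,   -0.79]), np.float64(-13.77)]
```

View pics/w19.png

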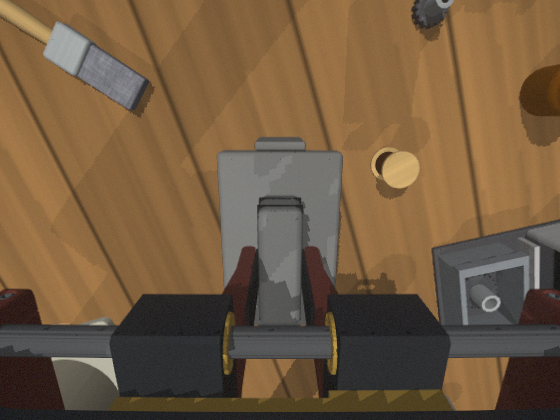

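View pics/w19_c200_130.png

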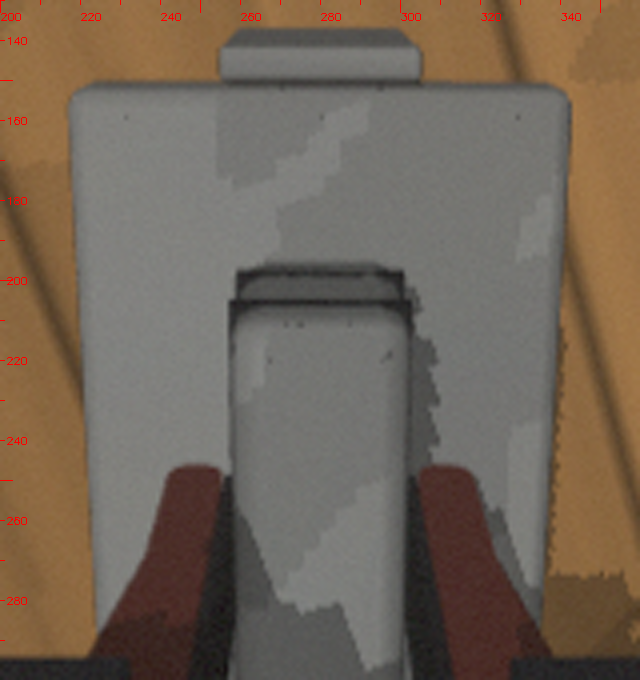

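View pics/w18_c200_130.png

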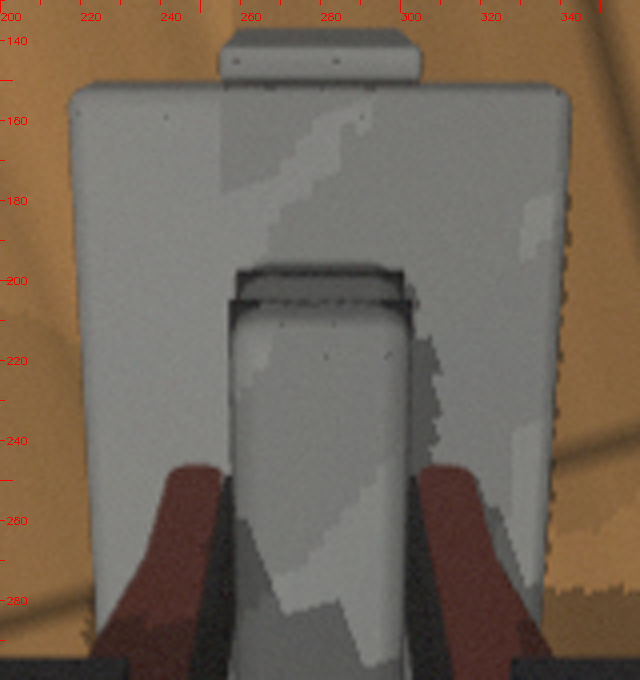

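```bash
python3 - <<'E'
from h import *
im=load('w19');im=dict(im);im['pose']=np.array(im['mount'])
# in tool frame, z down
for n,uv,z,x in [('capfront',(280,151.5),2.5,60.5),('rib top front',(280,205.8),-32.5,35),('ribbase front',(280,197.5),2.5,35),('clip outer top',(280,138),2.5,66.5)]:
    p=atz(im,uv,z);print(n,p.round(2),'off',round(p[0]-x,2))
for u in [(218,155),(342.5,155)]: print(atz(im,u,2.5).round(1))
E
```

```text
capfront [59.97  0.15  2.5 ] off -0.53
rib top front [ 36.42   0.13 -32.5 ] off 1.42
ribbase front [31.87  0.18  2.5 ] off -3.13
clip outer top [67.8   0.14  2.5 ] off 1.3
[ 57.9 -36.7   2.5]
[58.  37.3  2.5]
```

Cover held firmly: width 23.6, no slip since the lift, centred to about 1 mm. Next I go over the case.

```bash
python3 - <<'E'
from h import *
plan([602.9,3.9,200],-4.2)
E
```

```text
tcp [400.1 215.1 199.4] yaw y -17.97 tilt z [-1.7e-03 -1.0e-04 -1.0e+00] q6 0.78 F [ 0.1 -0.1 -2. ] w 23.9 t 17.95
PLAN [array([-138.28,  258.04,   -0.9 ]), np.float64(-13.77)]
```

Call:
{"api": "move_arm", "payload": {
  "increments": [255,-8,15,0,0,255,-25,45,0,-3,255,-45,85,0,-6,255,-68,125,0,-9,255,-90,168,0,-12,255,-110,205,0,-13.8,255,-125,233,0,-13.8,255,-134,250,0,-13.8,255,-138,258,0,-13.8,255,-138,258,0,-13.8,255,-138,258,0,-13.8]
}}

```text
t: 19.32
ee_pos: [602.3, 4.9, 199.0]
orientation: [-2.299, -2.139, 0.003]
ft_force: [0.6, -0.6, -2.5]
width: 23.6
```

```bash
python3 - <<'E'
from h import *
snap('wrist','w20');snap('scene','s20');plan([602.9,3.9,115],-4.2)
crop('s20',210,110,370,290,4)
E
```

```text
tcp [602.5   5.  199.2] yaw y -4.11 tilt z [-0.0019  0.     -1.    ] q6 0.06 F [-0.3 -0.1 -1. ] w 24.0 t 19.425
PLAN [array([-1.02,  0.68, 84.23]), np.float64(0.09)]
```

View pics/w20.png

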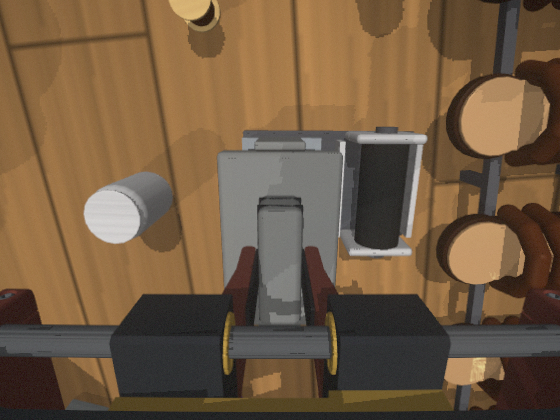

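View pics/s20_c210_110.png

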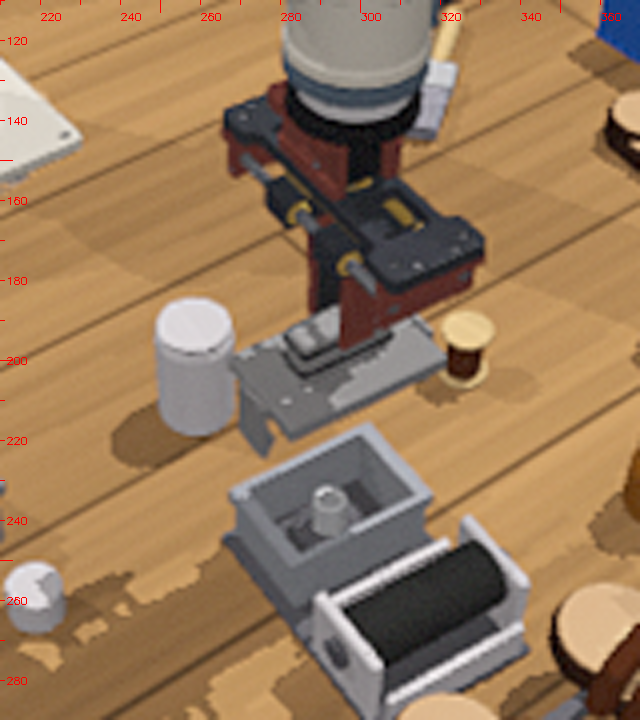

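Call:
{"api": "move_arm", "payload": {
  "increments": [255,-1,0.6,25,0,255,-1,0.6,50,0,255,-1,0.6,70,0,255,-1,0.6,83,0,255,-1,0.6,87,0,255,-1,0.6,87,0,255,-1,0.6,87,0]
}}

```text
t: 20.3
ee_pos: [603.4, 3.9, 113.1]
orientation: [-2.299, -2.14, 0.001]
ft_force: [-0.3, 0.2, -1.3]
width: 23.4
```

```bash
python3 - <<'E'
from h import *
snap('wrist','w21');snap('scene','s21');plan([602.9,3.9,76.5],-4.2)
crop('s21',220,150,350,270,5)
crop('w21',190,100,370,260,4)
E
```

```text
tcp [603.3   3.9 112.9] yaw y -4.11 tilt z [-7.e-04  0.e+00 -1.e+00] q6 0.06 F [ 0.6  0.1 -2. ] w 23.3 t 20.4
PLAN [array([-0.05, -0.35, 36.45]), np.float64(0.09)]
```

View pics/w21_c190_100.png

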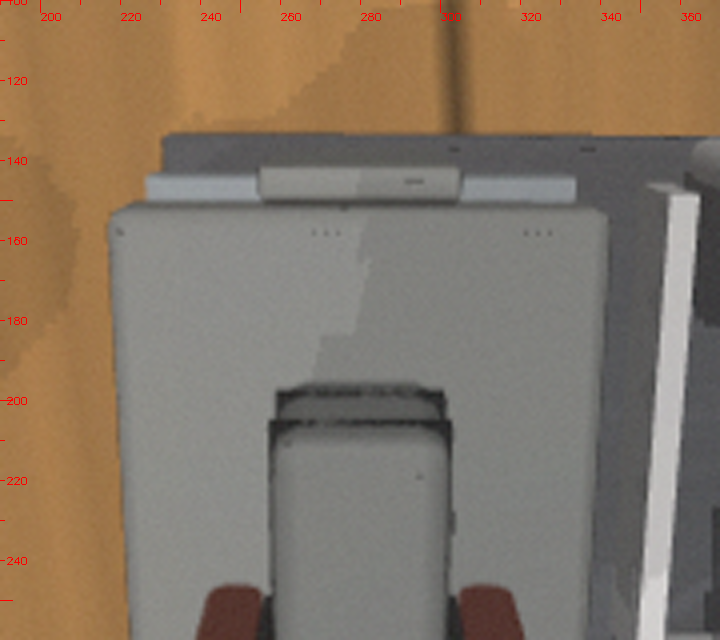

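View pics/s21_c220_150.png

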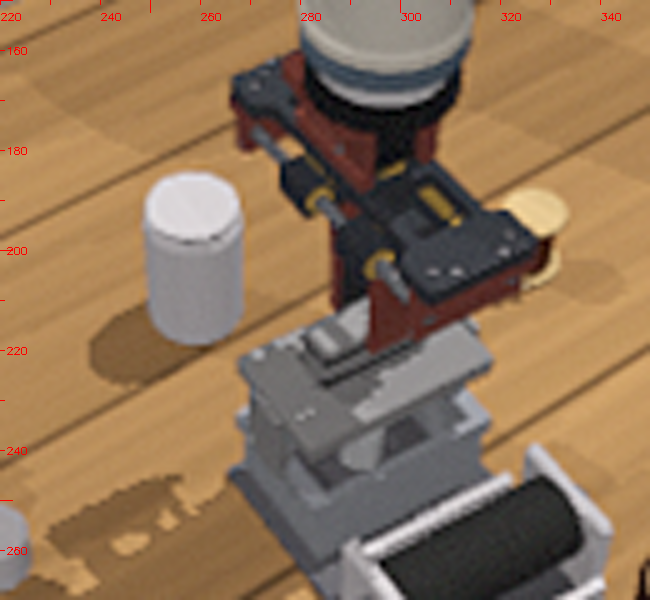

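Cover and case line up to within about 1 mm (rim x-centre at 280.4 px, cover at 279.6). Pressing down in stages.

Call:
{"api": "move_arm", "payload": {
  "increments": [255,0,-0.3,5,0,255,0,-0.3,10,0,255,0,-0.3,15,0,255,0,-0.3,20,0,255,0,-0.3,24,0,255,0,-0.3,26,0,255,0,-0.3,26,0]
}}

```text
t: 21.28
ee_pos: [603.3, 3.8, 86.8]
orientation: [2.3, 2.14, -0.0]
ft_force: [1.9, 0.5, 0.2]
width: 23.5
```

```bash
python3 - <<'E'
from h import *
snap('wrist','w22');plan([602.9,3.9,76.5],-4.2)
print(ctrl.get_obs()['moment'])
crop('w22',190,100,370,260,4)
E
```

```text
tcp [603.3   3.9  86.8] yaw y -4.11 tilt z [-1.e-04 -0.e+00 -1.e+00] q6 0.06 F [ 2.9 -0.9 -1.5] w 23.7 t 21.325
PLAN [array([-0.02, -0.38, 10.27]), np.float64(0.09)]
[-0.14132416 -0.65674036 -0.0877255 ]
```

View pics/w22_c190_100.png

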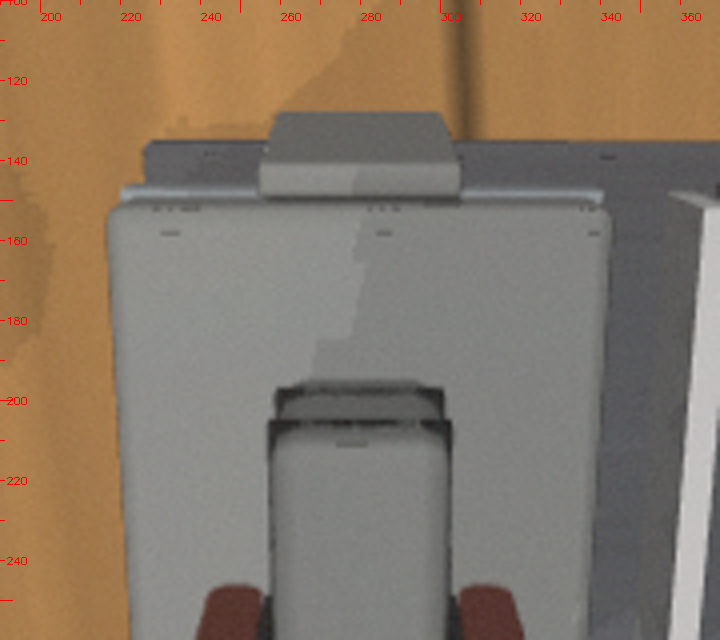

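Call:
{"api": "move_arm", "payload": {
  "increments": [255,0,0.3,3,0,255,0,0.3,6,0,255,0,0.3,8,0,255,0,0.3,10,0,255,0,0.3,11,0,255,0,0.3,11,0]
}}

```text
t: 22.08
ee_pos: [602.9, 4.2, 76.4]
orientation: [-2.299, -2.14, 0.001]
ft_force: [-3.9, 2.9, 9.6]
width: 23.2
```

```bash
python3 - <<'E'
from h import *
snap('wrist','w23');snap('scene','s23');plan([602.9,3.9,76.5],-4.2)
print(ctrl.get_obs()['moment'])
crop('w23',190,100,370,260,4);crop('s23',220,150,350,270,5)
E
```

```text
tcp [602.9   4.2  76.4] yaw y -4.11 tilt z [-1.4e-03  2.0e-04 -1.0e+00] q6 0.06 F [-4.3  2.9  9.2] w 23.7 t 22.175
PLAN [array([-0.26,  0.04, -0.13]), np.float64(0.09)]
[ 0.23346192  0.68487431 -0.02334166]
```

View pics/w23_c190_100.png

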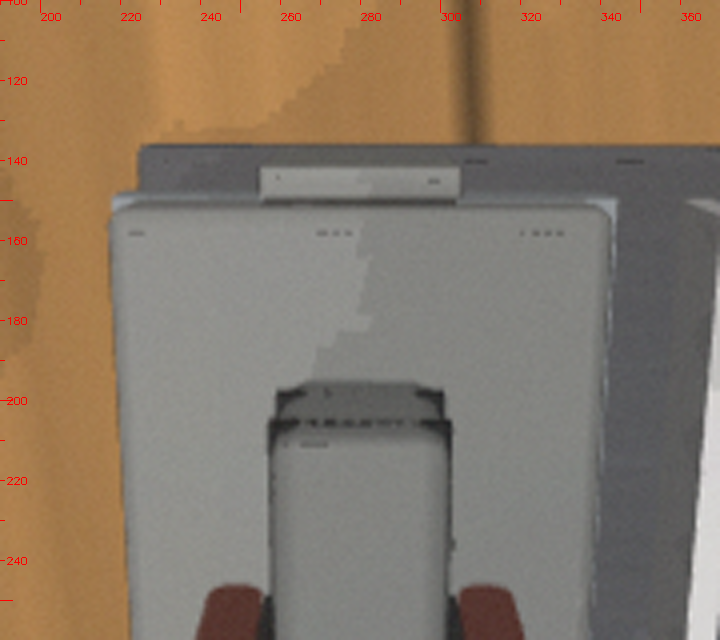

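View pics/s23_c220_150.png

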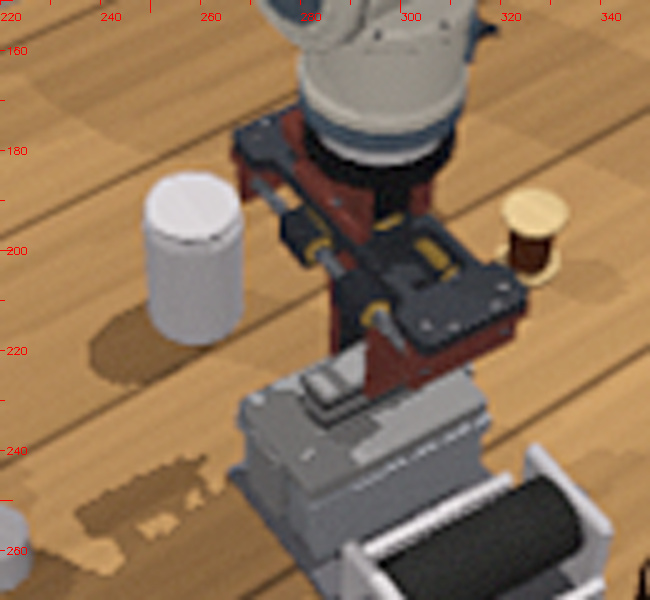

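The near clip's outer face is hidden again, so it has sprung back, and the cap is on the rim. A final firmer press to make sure of the far clip.

Call:
{"api": "move_arm", "payload": {
  "increments": [255,0,0,1,0,255,0,0,2,0,255,0,0,2,0]
}}

```text
t: 22.55
ee_pos: [602.9, 4.2, 76.3]
orientation: [-2.299, -2.14, 0.001]
ft_force: [-7.2, 2.8, 19.6]
width: 23.6
```

```bash
python3 - <<'E'
from h import *
plan([602.9,3.9,76.5],-4.2)
print(ctrl.get_obs()['moment'])
E
```

```text
tcp [602.9   4.2  76.3] yaw y -4.09 tilt z [-0.0012  0.     -1.    ] q6 0.06 F [-7.2  2.8 19.6] w 23.6 t 22.55
PLAN [array([-0.29,  0.03, -0.18]), np.float64(0.11)]
[ 0.1140021   1.0952447  -0.00896527]
```

It stops hard at 76.3 with 20 N. Releasing and rising.

Call:
{"api": "move_arm", "payload": {
  "increments": [255,0,0,-1,0,80,0,0,-1,0,80,0,0,-1,0,80,0,0,-1,0,80,0,0,-1,0,80,0,0,-10,0,80,0,0,-40,0,80,0,0,-80,0,80,0,0,-110,0,80,0,0,-120,0,80,0,0,-120,0]
}}

```text
t: 23.92
ee_pos: [603.2, 4.2, 196.7]
orientation: [-2.299, -2.141, 0.0]
ft_force: [-0.2, 0.6, 0.0]
width: 60.4
```

```bash
python3 - <<'E'
from h import *
snap('wrist','w24');snap('scene','s24');plan([602.9,3.9,76.5],-4.2)
crop('s24',240,190,350,290,6)
crop('w24',180,80,380,260,4)
E
```

```text
tcp [602.2   4.2 195.1] yaw y -4.09 tilt z [-3.1e-03  1.0e-04 -1.0e+00] q6 0.06 F [ 0.3  0.5 -0.1] w 60.3 t 24.025
PLAN [array([ -0.22,   1.05, 118.61]), np.float64(0.11)]
```

View pics/w24_c180_80.png

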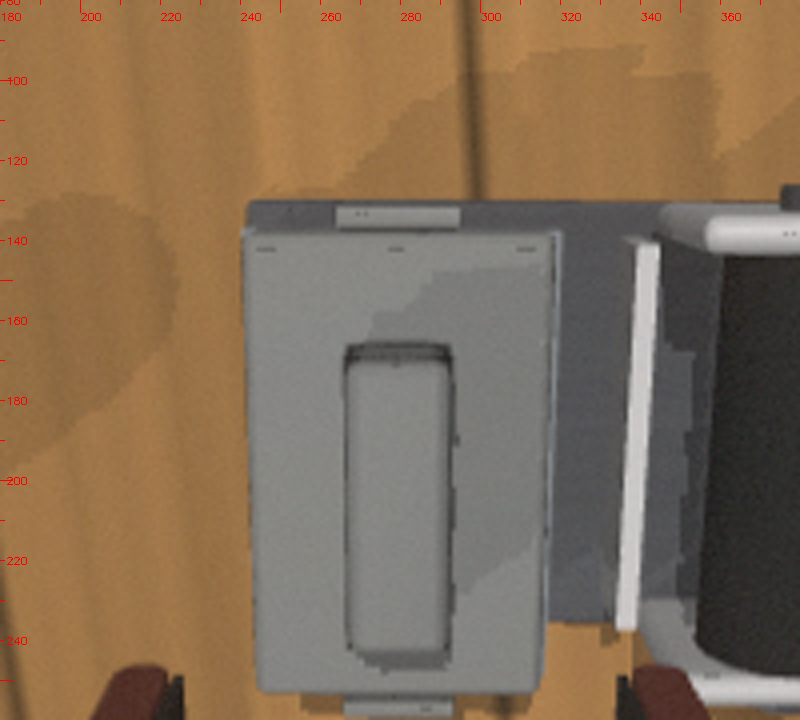

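View pics/s24_c240_190.png

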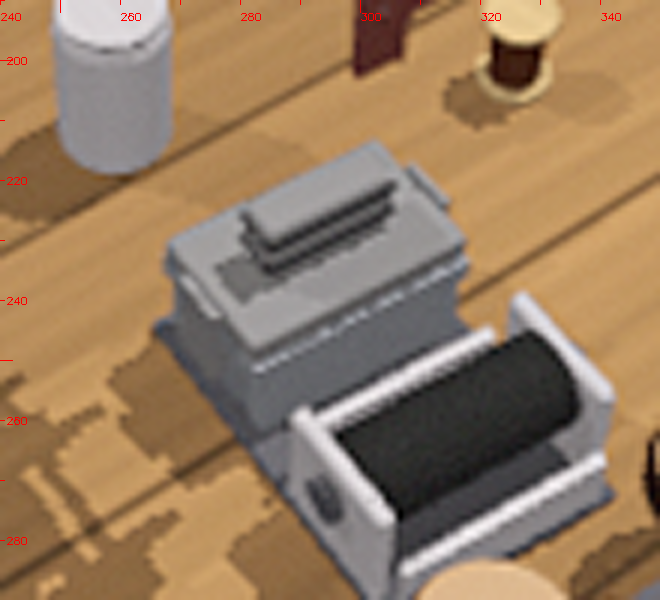

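```bash
python3 - <<'E'
from cov import *
im=load('w24')
cap=[(241,138.5),(318.75,138.75),(314.5,252.75),(244.5,252.75)]
rib=[(266.5,170.5),(292.5,170.5),(291.5,242.5),(267,242.5)]
for z in (70,74,78,85): rect(im,cap,z)
for z in (105,109,113): rect(im,rib,z)
s=load('s24')
m=np.radians(85.8);ex=np.array([np.cos(m),np.sin(m),0]);ey=np.array([-ex[1],ex[0],0]);c=np.array([602.95,3.9,0])
for z in (74,):
  print(proj(s,[c+a*60.5*ex+b*38*ey+[0,0,z] for a,b in((-1,1),(1,1),(1,-1),(-1,-1))]).round(1))
print(proj(s,[c+a*35*ex+b*12*ey+[0,0,109] for a,b in((-1,1),(1,1),(1,-1),(-1,-1))]).round(1))
E
```

```text
70 c [603.2   3.2  70. ] len [75.4, 120.2, 75.6, 120.5] ang 85.77
74 c [603.2   4.2  74. ] len [74.4, 118.7, 74.6, 118.9] ang 85.77
78 c [603.3   5.3  78. ] len [73.5, 117.2, 73.7, 117.4] ang 85.77
85 c [603.4   7.1  85. ] len [71.8, 114.5, 72.0, 114.7] ang 85.77
105 c [602.9   3.7 105. ] len [23.0, 68.7, 23.3, 68.7] ang 85.75
109 c [603.    4.9 109. ] len [22.7, 67.7, 22.9, 67.7] ang 85.75
113 c [603.1   6.  113. ] len [22.4, 66.7, 22.6, 66.7] ang 85.75
[[266.8 230. ]
 [302.3 212.7]
 [318.  229.8]
 [281.7 248.5]]
[[279.7 224.1]
 [300.9 213.8]
 [305.9 219.3]
 [284.6 229.9]]
```

The cover is centred on the case within about 1 mm, at 85.8° and the home height, and the scene projection of a seated cover matches the picture. Handing in.

```bash
python3 - <<'E'
from h import *
print(ctrl.get_obs()['qvel'].round(4)); print(ctrl.close_job())
E
```

```text
[0.0005 0.0096 0.0031 0.0007 0.001  0.0006]
the job is handed in; nothing more can be done
None
```

The gear case is back together: the larger gear is on its shaft, the longer cover is pressed on, and I handed the job in at about 24 s. It reports no verdict, so what follows rests on my own checks.

**Gear:** I lowered it onto the shaft until it stopped at the expected height with about 6 N of reaction, then let go and rose. A later picture showed the hub concentric with the shaft.

**Cover:** I set it on the case and pressed until it stopped hard at about 20 N, at the height expected when home, then released it. The last pictures put it within about 1 mm of the case centre and level with the rim. Both clips look straight, judged only from the wrist and scene views; I had no joint reading to confirm them.

**What didn't go as expected:**
- **First gear grasp:** At a fingertip height of 17 mm the fingers closed without holding the hub, and it only gripped at about 5.5 mm. I did not find out why. The missed attempts did not move the gear.
- **Height measurements:** My camera heights for the gear's hub top came out 1 to 3 mm below the text. The cover's were scattered, with size-based estimates about 3 to 5 mm low, so I used the text's heights there.

The arm touched nothing else that I know of; I did not measure the other items again at the end.

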